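Hang the lift-off splash guard on the burner's hinge pins

ROBOT

A 7-joint arm with a two-finger parallel gripper is mounted at the origin on the work surface. World frame = base frame: x ahead of the robot, y to its left, z up, the work surface at z = 0. Lengths are in m, angles in rad, forces in N, time in s.
With the tool pointing down it reaches from about 0.425 to 0.825 m from the base axis. Payload 3.6 kg.
Tool frame: the origin (TCP) lies at the very end of the fingers, on their centre line; the grasp point (between the pads) lies 19 mm behind it; z points along the fingers, y is the direction in which the jaws open and shut (so a half turn about z gives the same grasp; the last joint's range is limited). The gripper opens to 85 mm and grips with 20 to 120 N. Pads are 22 mm wide; open, the fingers measure 114 mm over their backs; the gripper's body (76 mm by 85 mm) begins 54 mm behind the grasp point. The pads swing forward as they close: fully open they stand 13 mm farther back than shut.
Start: joints at [1.085, 0.615, -0.013, 1.423, 0.008, 1.103, -0.04], TCP at [0.288, -0.583, 0.231] pointing down, gripper open.
Joint ranges: [-3.12, 3.12], [-0.3, 2.06], [-1.34, 1.32], [0.26, 2.42], [-1.36, 4.5], [0.01, 1.98], [-2.84, 2.84]. Speed limits (rad/s): [2.79, 2.79, 3.14, 3.14, 3.14, 3.14, 3.14].

INTERFACE

Orientations are given as a unit quaternion [w, x, y, z].
In Python, from bench import observe, read_camera, hand_in gives the robot as it stands. The module is installed in compiled form; this text tells all that it offers.
- The arm moves only by the tool apply_moves, never from a script. Its argument "steps" is a list of rows, each an object of numbers: "dx", "dy", "dz": the shift along the tool's x, y, z in mm; "ax", "ay", "az": the turn, a rotation vector about the tool's x, y, z in rad. A call has 1 to 10 rows; each row is the pose to reach, as a shift and turn from the pose measured when the call began, along the tool's axes at that moment; what a row does not reach only later rows make up. A row lasts 1/10 s, in which the tool goes at most 50 mm and 8.59 degrees, less where a joint would pass 70% of its speed; a pose out of reach is approached as far as the arm can. A call with a gripper value outside its range is refused whole. "gripper" is the opening, from -1 (shut) to 1 (fully open), set as the call begins (left out, the last holds). The fingers move at their own pace and stop on an object; the grip force is fixed at half the most. Time passes only in rows, so rows that repeat a pose let the fingers close. It gives the time, the measured TCP pose, the force and the opening at its end, in the units of the state.
- observe(): the state, without advancing time (a new reading comes with each control period).
- read_camera(name): name is "scene" or "top" or "wrist"; returns a dict with "image" (384x512x3 uint8, blue, green, red), "fovy" (degrees; the focal length in pixels is half the picture's height over the tangent of half this angle, whatever the lens; pixels are square), "cx", "cy" (the principal point, pixels), "dist" ([k1, k2, p1, p2, k3] as OpenCV has them; the pictures are not rectified), "rvec" (rotation vector, rad) and "tvec" (3), from world to camera coordinates, as OpenCV has them; the wrist camera has in their place "mount" (4x4, takes a point from camera to tool coordinates, whose origin is the TCP and whose axes are the flange's). Camera axes: x right, y down, z forward; pixel columns grow to the right and rows downward; lengths in m; the calibration is good to about 2 mm. A picture is of the moment at which its call begins: read the wrist's pose just before it. There is no depth.
- hand_in(): hands the job in, once; it reports no verdict.
The state is a dict: "clock": time; "joints": joint angles; "joint_vel": joint speeds; "joint_torque": joint torques, N m; "ee_pos": TCP position; "tool_rot": TCP orientation; "contact_force": force on the tool from outside, world axes, zero at the start; "moment": the same for the moment, N m; "gripper_width": finger opening in m.
Only numpy, scipy, OpenCV 4.12 (cv2) and the standard library are available. Lean on these libraries where they do the work, as an engineer would, in place of code of your own. Each camera call takes 0.05 s, during which the arm holds its last target.

TASK

The small gas burner on the steel bench is missing its splash guard. Take the guard with the two hinge knuckles out of the storage rack and hang it on the burner's hinge post, lowering it gently (not dropping it) until both knuckles sit fully home on their pins together and the guard stands upright along the burner's open side, roughly parallel to it; then let go. Leave the plain panel without knuckles standing in the rack.

Things in the scene. Friction and masses are not known exactly. Their poses are not given: they have to be found in the camera images.
- guard: Steel splash guard, 0.3-0.6 kg: leaf 8 (x) x 200 (y) x 160 mm high; on its top edge's middle, above the centre of mass, a grip tab 14 (x) x 60 (y) x 45 mm high. Origin: centre of bottom edge, z up. Two ring knuckles (34 mm outside, bore 24, 20 tall) stand off its -y end, axis at y = -130 mm, at z 15-35 and 125-145 mm. Starts in one of two rack slots along its y, bottom 10 mm above the bench.
- guard_knuckle (a point): Point on the guard's knuckle axis at the lower face of the lower knuckle: (0, -130, 15) mm in the guard's frame; axes as the guard's. The lower knuckle cannot pass down over the upper bracket: bring the guard in level from the hinge's +y or +x side, 35 to 75 mm above its seated height, then lower it till it rests on the brackets; let go higher, the knuckles can bind.
- hinge (a point): Fixed point on the pin axis on top of the burner's lower bracket (the lower knuckle's underside rests here). The upper bracket's top is 110 mm higher. Brackets 22 mm wide, 6 thick, from a post 45 mm away at -x; pin on each 24 mm tall, 18 thick, tapering to 4 above 8 mm. z up; y along the burner's open side; burner 85 mm off at -x, 112 mm high. Hung guard: axes parallel to these, leaf towards +y.
- panel: Bystander to leave alone: plain steel panel 8 x 200 x 130 mm high with the same tab on top but no knuckles, in the other slot, 100 mm beside the guard and parallel to it. Origin: centre of bottom edge. The fixed rack's slots are 13 mm wide between wire guides 70 mm high above the bench: lift the guard straight up 75 mm or more. Farther off: a steel bowl, a clear open container.
There are look-alikes about, which are no part of the job. Leave any green or purple look-alike of the guard alone.

How it is judged:
At the end, for the whole second after the job is handed in: Both knuckles on their pins: the guard's knuckle point within 12 mm sideways and 8 mm in height of the hinge point, the guard upright within 8 degrees, its leaf reaching towards the hinge's +y within 20 degrees of the burner's side, released and at rest (horizontal distance between guard_knuckle and hinge below 0.012 m and z of guard_knuckle in the frame of hinge between -0.008 and 0.008 m and angle between guard's own z axis and vertical below 0.14 rad and angle between the y axis of guard and the y axis of hinge, either way round below 0.35 rad and y of guard in the frame of hinge above 0.105 m and linear speed of guard below 0.02 m/s and angular speed of guard below 0.1 rad/s); the robot touches nothing.
It fails at once if the plain panel is moved by more than 30 mm (distance of panel from where it was at the start of the episode above 0.03 m).
It fails at once if the guard is dropped (moves faster than 0.4 m/s while not held) (contact force between the fingers and guard below 0.1 N and linear speed of guard above 0.4 m/s).
It also fails if it takes over 48 s, if anything falls off the work surface, if the arm or the gripper's body presses on something with over 40 N, if the wrist force passes 120 N, or if a joint passes its speed limit or range.

## Working session

There is one attempt and no reset: what is moved stays moved. The work goes in short steps, Python scripts to look and compute and a tool call to move; the robot and the scene stay as the last step left them, time stands still between calls to the robot, and variables do not carry over. Pictures are saved under pics/ and viewed, and the job is handed in when it is done.

Besides the shell and the picture viewer there is one more tool, called after "Call:" as a command line: name --argument value ..., lists and objects as JSON in quotes. apply_moves: Moves the arm, as the interface text tells. Its arguments: {"type":"object","properties":{"steps":{"type":"array","items":{"type":"object","properties":{"dx":{"type":"number"},"dy":{"type":"number"},"dz":{"type":"number"},"ax":{"type":"number"},"ay":{"type":"number"},"az":{"type":"number"}}}},"gripper":{"type":"number"}},"required":["steps"]}

```bash
mkdir -p pics; cat > h.py <<'E'
import numpy as np, cv2, pickle
from bench import observe, read_camera
def snap(name, fn):
    s=observe(); r=read_camera(name); cv2.imwrite('pics/'+fn+'.png',r['image'])
    pickle.dump((s,r),open('pics/'+fn+'.pkl','wb')); return s,r
def K(r):
    f=r['image'].shape[0]/2/np.tan(np.radians(r['fovy'])/2)
    return np.array([[f,0,r['cx']],[0,f,r['cy']],[0,0,1.]])
def Rq(q):
    from scipy.spatial.transform import Rotation as R
    return R.from_quat([q[1],q[2],q[3],q[0]]).as_matrix()
def cam(s,r):
    # returns R (cam->world), origin
    if 'mount' in r:
        M=np.array(r['mount']); T=np.eye(4); T[:3,:3]=Rq(s['tool_rot']); T[:3,3]=s['ee_pos']
        W=T@M; return W[:3,:3],W[:3,3]
    R=cv2.Rodrigues(np.array(r['rvec'],float))[0]; t=np.array(r['tvec'],float).ravel()
    return R.T,-R.T@t
def load(fn): return pickle.load(open('pics/'+fn+'.pkl','rb'))
def ray(s,r,uv):
    n=cv2.undistortPoints(np.array(uv,float).reshape(-1,1,2),K(r),np.array(r['dist'],float)).reshape(-1,2)
    R,o=cam(s,r); d=np.c_[n,np.ones(len(n))]@R.T
    return o,d/np.linalg.norm(d,axis=1)[:,None]
def onz(s,r,uv,z):
    o,d=ray(s,r,uv); return o+d*((z-o[2])/d[:,2])[:,None]
def proj(s,r,P):
    R,o=cam(s,r); Rc=R.T
    return cv2.projectPoints(np.array(P,float).reshape(-1,1,3),cv2.Rodrigues(Rc)[0],-Rc@o,K(r),np.array(r['dist'],float))[0].reshape(-1,2)
def tri(a,ua,b,ub):
    o1,d1=ray(*a,[ua]);o2,d2=ray(*b,[ub]);d1=d1[0];d2=d2[0]
    t=np.linalg.lstsq(np.c_[d1,-d2],o2-o1,rcond=None)[0]
    p=o1+d1*t[0];q=o2+d2*t[1];return (p+q)/2,np.linalg.norm(p-q)
E
python3 - <<'E'
from h import *
for n in ['scene','top','wrist']:
    s,r=snap(n,n+'0'); R,o=cam(s,r); print(n,r['fovy'],o.round(3),R[:,2].round(3))
print(s['clock'],s['ee_pos'],s['tool_rot'],s['gripper_width'])
E
```

```text
scene 43.53876364923886 [ 1.073 -0.301  1.089] [-0.493  0.347 -0.798]
top 50.96018905694762 [0.294 0.165 1.226] [ 0.148 -0.028 -0.989]
wrist 71.4303699158924 [ 0.356 -0.551  0.374] [-0.265 -0.128 -0.956]
0.1 [ 0.28756655 -0.58214871  0.23024341] [-1.13731046e-03  9.73797937e-01  2.27411986e-01 -2.71020624e-04] 0.08573474024385866
```

View pics/scene0.png

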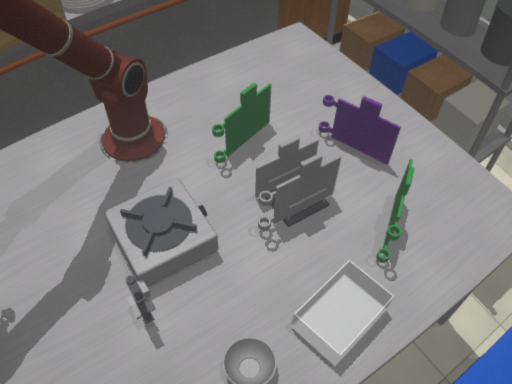

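View pics/top0.png

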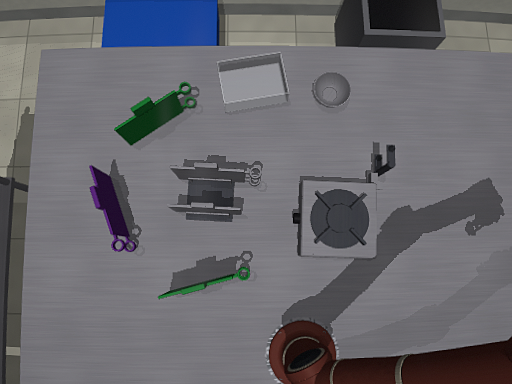

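View pics/wrist0.png

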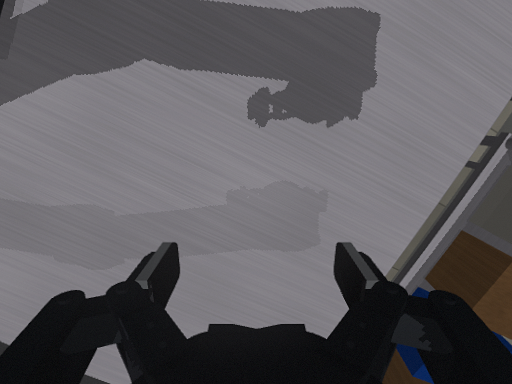

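```bash
python3 - <<'E'
from h import *
def crop(fn,x,y,w,h,k,out):
    im=load(fn)[1]['image'][y:y+h,x:x+w]; cv2.imwrite('pics/'+out+'.png',cv2.resize(im,None,fx=k,fy=k,interpolation=cv2.INTER_CUBIC))
crop('top0',290,130,120,90,6,'c1'); crop('top0',155,140,120,90,6,'c2')
crop('scene0',100,180,130,150,4,'c3'); crop('scene0',240,130,120,110,5,'c4')
s,r=load('top0')
print(onz(s,r,[(380,160),(210,165),(210,208),(338,218)],0.0).round(3))
print(onz(s,r,[(380,160),(210,165),(210,208)],0.2).round(3))
E
```

```text
[[ 0.585 -0.263  0.   ]
 [ 0.572  0.274  0.   ]
 [ 0.437  0.273  0.   ]
 [ 0.403 -0.12   0.   ]]
[[ 0.538 -0.193  0.2  ]
 [ 0.526  0.256  0.2  ]
 [ 0.414  0.256  0.2  ]]
```

View pics/c1.png

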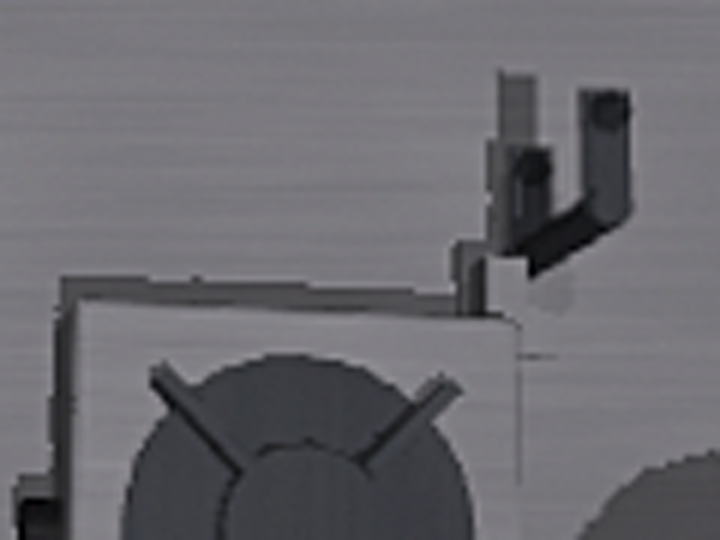

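View pics/c2.png

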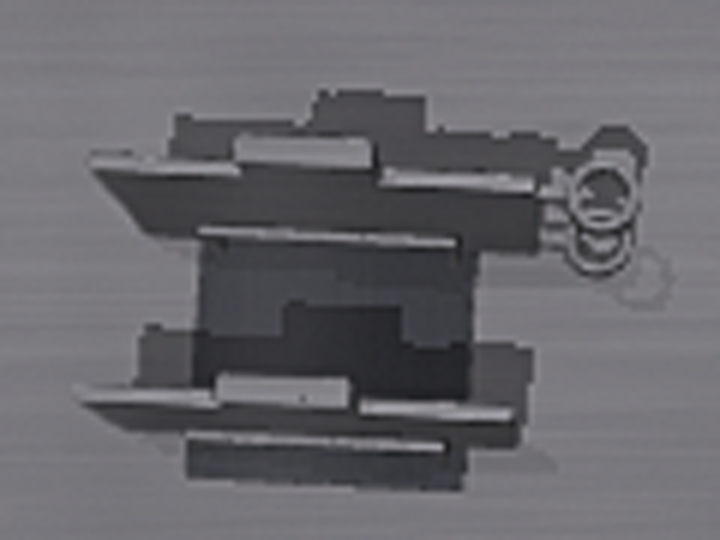

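View pics/c3.png

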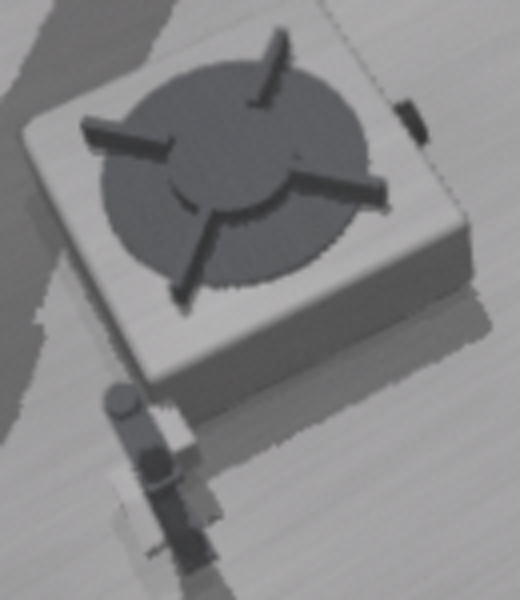

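View pics/c4.png

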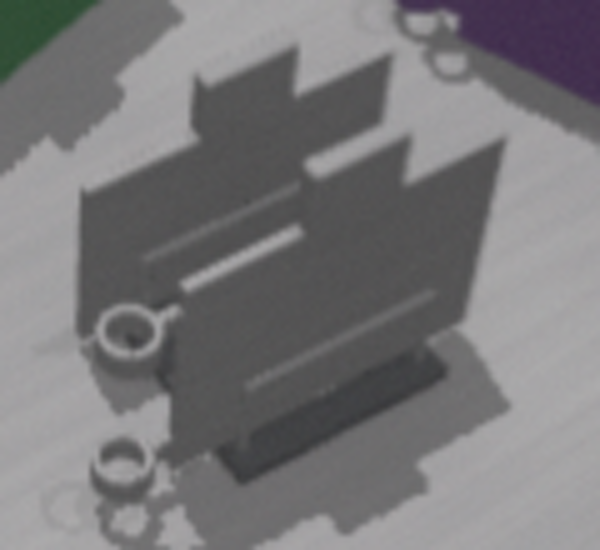

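```bash
python3 - <<'E'
from h import *
t=load('top0');s=load('scene0')
T=lambda x,y,x0,y0,k:(x/k+x0-.5+.5/k,y/k+y0-.5+.5/k)
c1=lambda x,y:T(x,y,290,130,6);c2=lambda x,y:T(x,y,155,140,6)
c3=lambda x,y:T(x,y,100,180,4);c4=lambda x,y:T(x,y,240,130,5)
for n,a,b in [('up pin tip',c1(608,108),c3(155,457)),('lo pin tip',c1(532,165),c3(192,540)),
 ('kn up top',c2(603,195),c4(130,330)),('kn lo top',c2(597,240),c4(124,462)),
 ('tab L(+y)',c2(235,150),c4(411,136)),('tab R(-y)',c2(372,150),c4(308,165)),
 ('leaf +y top',c2(92,155),c4(506,138)),('panel +y',c2(80,392),c4(391,55))]:
    p,e=tri(t,a,s,b);print(n,p.round(4),round(e,4))
# burner side edge, top 0.112
print(onz(*t,[c1(80,298),c1(505,320)],.112))
print(onz(*s,[c3(152,378),c3(466,218)],.112))
E
```

```text
up pin tip [ 0.5824 -0.2414  0.1603] 0.002
lo pin tip [ 0.5827 -0.2414  0.0489] 0.0012
kn up top [0.5169 0.1384 0.1511] 0.0005
kn lo top [0.5177 0.1386 0.0362] 0.0003
tab L(+y) [0.528  0.2995 0.2017] 0.0024
tab R(-y) [0.5235 0.2379 0.2157] 0.0007
leaf +y top [0.5341 0.3675 0.1634] 0.0008
panel +y [0.4318 0.3781 0.1297] 0.0018
[[ 0.50348211  0.00223224  0.112     ]
 [ 0.4917825  -0.20128444  0.112     ]]
[[ 0.51078782 -0.21732305  0.112     ]
 [ 0.52053549 -0.00905405  0.112     ]]
```

```bash
cat >> h.py <<'E'
def goal(p,tx):
    """world TCP target p, tool x heading tx (tool down) -> row"""
    from scipy.spatial.transform import Rotation as R
    s=observe(); R0=Rq(s['tool_rot']); c,n=np.cos(tx),np.sin(tx)
    R1=np.array([[c,n,0],[n,-c,0],[0,0,-1.]])
    d=R0.T@(np.array(p)-s['ee_pos'])*1000; a=R.from_matrix(R0.T@R1).as_rotvec()
    print('t',round(s['clock'],2),'pos',np.round(s['ee_pos'],4),'w',round(s['gripper_width'],4),'F',np.round(s['contact_force'],1),'head',round(np.arctan2(R0[1,0],R0[0,0]),4),'tilt',np.round(R0[:,2],4))
    print('d',d.round(1),'a',a.round(4)); print(np.round(s['joints'],2))
E
python3 - <<'E'
from h import *
goal([.50,-.25,.30],1.0)
E
```

```text
t 0.15 pos [ 0.2876 -0.5823  0.2304] w 0.0853 F [0.5 0.5 0.5] head 0.4589 tilt [-9.0e-04  1.8e-03 -1.0e+00]
d [ 337.6 -204.   -69.2] a [-2.000e-03 -5.000e-04 -5.411e-01]
[ 1.09  0.62 -0.01  1.42  0.01  1.1  -0.04]
```

Call:
apply_moves --steps '[{"dx": 35,"dy": -20,"dz": -35,"az": -0.06},{"dx": 75,"dy": -45,"dz": -65,"az": -0.12},{"dx": 115,"dy": -70,"dz": -70,"az": -0.18},{"dx": 155,"dy": -95,"dz": -70,"az": -0.25},{"dx": 195,"dy": -118,"dz": -70,"az": -0.31},{"dx": 235,"dy": -142,"dz": -70,"az": -0.38},{"dx": 275,"dy": -166,"dz": -70,"az": -0.44},{"dx": 310,"dy": -188,"dz": -70,"az": -0.5},{"dx": 338,"dy": -204,"dz": -70,"az": -0.54},{"dx": 338,"dy": -204,"dz": -70,"az": -0.54}]'

```text
invalid input at $.steps[0]: expected keys dx, dy, dz, ax, ay, az
```

```bash
python3 - <<'E'
from h import *
goal([.5265,.268,.30],1.498)
E
```

```text
t 0.15 pos [ 0.2876 -0.5823  0.2304] w 0.0853 F [0.5 0.5 0.5] head 0.4589 tilt [-9.0e-04  1.8e-03 -1.0e+00]
d [ 590.8 -656.6  -68.3] a [-1.8000e-03 -1.0000e-03 -1.0391e+00]
[ 1.09  0.62 -0.01  1.42  0.01  1.1  -0.04]
```

Call:
apply_moves --steps '[{"dx": 35,"dy": -20,"dz": -35,"ax": 0,"ay": 0,"az": -0.06},{"dx": 75,"dy": -45,"dz": -65,"ax": 0,"ay": 0,"az": -0.12},{"dx": 115,"dy": -70,"dz": -70,"ax": 0,"ay": 0,"az": -0.18},{"dx": 155,"dy": -95,"dz": -70,"ax": 0,"ay": 0,"az": -0.25},{"dx": 195,"dy": -118,"dz": -70,"ax": 0,"ay": 0,"az": -0.31},{"dx": 235,"dy": -142,"dz": -70,"ax": 0,"ay": 0,"az": -0.38},{"dx": 275,"dy": -166,"dz": -70,"ax": 0,"ay": 0,"az": -0.44},{"dx": 310,"dy": -188,"dz": -70,"ax": 0,"ay": 0,"az": -0.5},{"dx": 338,"dy": -204,"dz": -70,"ax": 0,"ay": 0,"az": -0.54},{"dx": 338,"dy": -204,"dz": -70,"ax": 0,"ay": 0,"az": -0.54}]'

```text
clock: 1.15
ee_pos: [0.5035, -0.2429, 0.3007]
tool_rot: [-0.003, 0.875, 0.484, 0.002]
contact_force: [0.8, 0.5, 0.3]
gripper_width: 0.0853
```

```bash
python3 - <<'E'
from h import *
goal([.5265,.268,.30],1.498)
s,r=snap('wrist','w1')
E
```

```text
t 1.15 pos [ 0.5035 -0.2429  0.3007] w 0.0853 F [0.8 0.5 0.3] head 1.0104 tilt [ 0.001   0.0063 -1.    ]
d [ 445.  -252.1    3.9] a [-0.001  -0.0064 -0.4876]
[ 0.56  0.42 -0.22  1.58  0.09  1.16 -0.24]
```

View pics/w1.png

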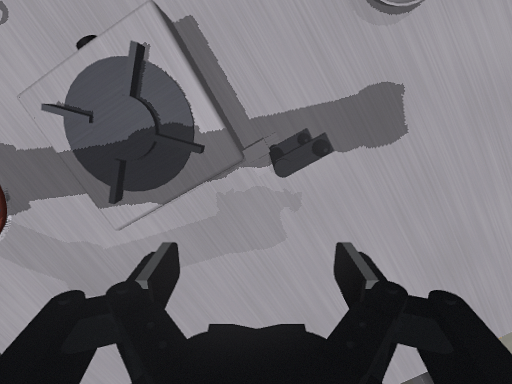

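```bash
python3 - <<'E'
from h import *
a=load('w1')
print(proj(*a,[[.5825,-.2414,.1595],[.5825,-.2414,.0495],[.5825,-.2414,.1355],[.5825,-.2414,.0255]]).round(1))
im=a[1]['image'][110:190,230:340]; cv2.imwrite('pics/c5.png',cv2.convertScaleAbs(cv2.resize(im,None,fx=7,fy=7,interpolation=cv2.INTER_CUBIC),alpha=1.6))
E
```

```text
[[317.8 145. ]
 [301.3 136.9]
 [313.2 142.8]
 [298.9 135.7]]
```

View pics/c5.png

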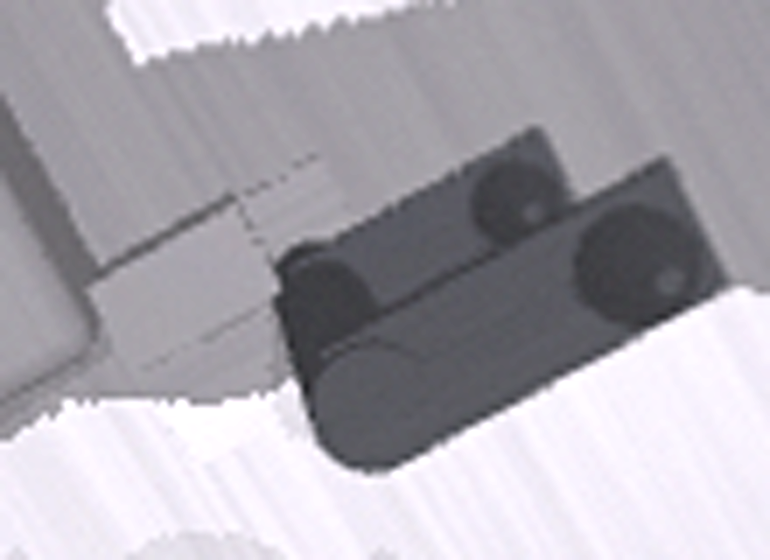

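```bash
python3 - <<'E'
from h import *
a=load('w1');t=load('top0');s=load('scene0')
c=lambda x,y:(x/7+230-.5+.07,y/7+110-.5+.07)
print(onz(*a,[c(670,280)],.1595),onz(*a,[c(533,210)],.0495))
# bracket end corners at bracket top
for z,p in((.1355,[(540,125),(575,200)]),(.1355,[(665,157),(728,280)])): print(onz(*a,[c(*q) for q in p],z if p[0][0]>600 else .0255))
print(onz(*a,[c(635,265)],.1355+.006),onz(*a,[c(518,205)],.0255+.006))
im=s[1]['image'][265:330,115:165]; A=cv2.convertScaleAbs(cv2.resize(im,None,fx=9,fy=9,interpolation=cv2.INTER_CUBIC),alpha=1.8)
im=t[1]['image'][135:180,360:400]; B=cv2.convertScaleAbs(cv2.resize(im,None,fx=9,fy=9,interpolation=cv2.INTER_CUBIC),alpha=2)
cv2.imwrite('pics/c6.png',A);cv2.imwrite('pics/c7.png',B)
E
```

```text
[[ 0.58699334 -0.2498338   0.1595    ]] [[ 0.58604002 -0.24810536  0.0495    ]]
[[ 0.5988306  -0.23697991  0.0255    ]
 [ 0.59751398 -0.2551519   0.0255    ]]
[[ 0.59925957 -0.23761632  0.1355    ]
 [ 0.59873276 -0.26064082  0.1355    ]]
[[ 0.58602091 -0.24900637  0.1415    ]] [[ 0.58569441 -0.24845964  0.0315    ]]
```

View pics/c6.png

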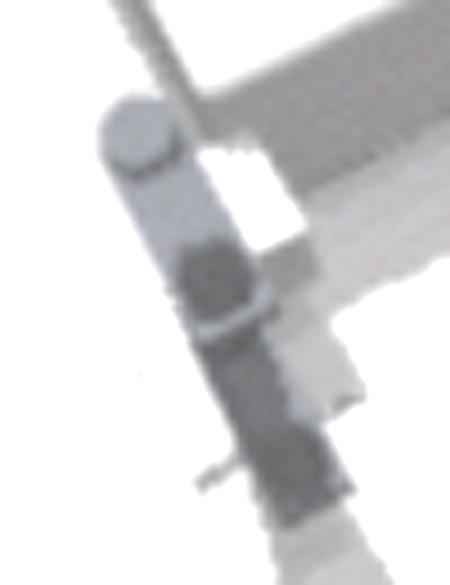

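View pics/c7.png

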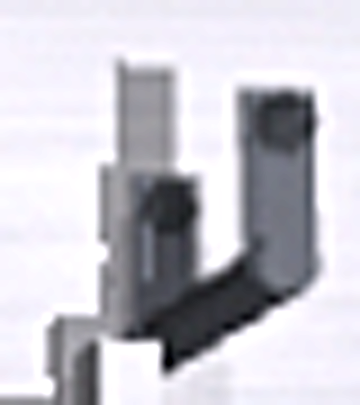

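```bash
python3 - <<'E'
from h import *
a=load('w1');t=load('top0');s=load('scene0')
c=lambda x,y:(x/7+230-.43,y/7+110-.43)
cs=lambda x,y:(x/9+115-.45,y/9+265-.45); ct=lambda x,y:(x/9+360-.45,y/9+135-.45)
for n,w,b,q in(('up',c(637,265),cs(213,276),ct(287,120)),('lo',c(517,205),cs(298,455),ct(171,201))):
    print(n,'ts',tri(t,q,s,b),'ws',tri(a,w,s,b),'wt',tri(a,w,t,q))
    for h in (.135,.145,.15,.16) if n=='up' else (.025,.035,.04,.05): print(h,*[onz(*v,[u],h)[0,:2].round(4) for v,u in((a,w),(s,b),(t,q))])
E
```

```text
up ts (array([ 0.58277785, -0.24349122,  0.15678226]), np.float64(0.0006020311415150133)) ws (array([ 0.58396971, -0.24449598,  0.15993036]), np.float64(0.0012386234244308606)) wt (array([ 0.58628971, -0.24855906,  0.1433404 ]), np.float64(0.0006507801871350146))
0.135 [ 0.5872 -0.2506] [ 0.5711 -0.2424] [ 0.5888 -0.2515]
0.145 [ 0.5858 -0.2484] [ 0.5764 -0.243 ] [ 0.5861 -0.2477]
0.15 [ 0.5851 -0.2473] [ 0.579  -0.2433] [ 0.5847 -0.2458]
0.16 [ 0.5837 -0.2451] [ 0.5843 -0.2439] [ 0.582 -0.242]
lo ts (array([ 0.58354203, -0.24217969,  0.04868232]), np.float64(0.0005172228021167719)) ws (array([ 0.58402205, -0.24383613,  0.05122937]), np.float64(0.0028071118227474654)) wt (array([ 0.58587026, -0.24690391,  0.03628708]), np.float64(0.002144217747972469))
0.025 [ 0.5862 -0.2494] [ 0.5723 -0.2411] [ 0.5895 -0.2501]
0.035 [ 0.5852 -0.2478] [ 0.577  -0.2416] [ 0.587  -0.2467]
0.04 [ 0.5847 -0.247 ] [ 0.5793 -0.2419] [ 0.5858 -0.2449]
0.05 [ 0.5837 -0.2454] [ 0.584  -0.2425] [ 0.5833 -0.2415]
```

```bash
python3 - <<'E'
from h import *
goal([.58,-.315,.32],1.498)
E
```

```text
t 1.2 pos [ 0.5016 -0.2467  0.3005] w 0.0856 F [-0.9 -0.7 -0.5] head 1.0049 tilt [-0.001   0.0033 -1.    ]
d [-15.6 102.7 -19.8] a [-0.002  -0.0029 -0.4931]
[ 0.56  0.42 -0.22  1.58  0.09  1.16 -0.24]
```

Call:
apply_moves --steps '[{"dx": -8,"dy": 45,"dz": -20,"ax": 0,"ay": 0,"az": -0.13},{"dx": -16,"dy": 90,"dz": -20,"ax": 0,"ay": 0,"az": -0.26},{"dx": -16,"dy": 103,"dz": -20,"ax": 0,"ay": 0,"az": -0.39},{"dx": -16,"dy": 103,"dz": -20,"ax": 0,"ay": 0,"az": -0.493},{"dx": -16,"dy": 103,"dz": -20,"ax": 0,"ay": 0,"az": -0.493},{"dx": -16,"dy": 103,"dz": -20,"ax": 0,"ay": 0,"az": -0.493},{"dx": -16,"dy": 103,"dz": -20,"ax": 0,"ay": 0,"az": -0.493}]'

```text
clock: 1.9
ee_pos: [0.5794, -0.3159, 0.3205]
tool_rot: [-0.001, 0.733, 0.68, 0.0]
contact_force: [0.4, 0.2, 0.0]
gripper_width: 0.0855
```

```bash
python3 - <<'E'
from h import *
snap('wrist','w2')
goal([.5265,.268,.30],1.498)
a=load('w2'); print(a[0]['ee_pos'],cam(*a)[1])
P=proj(*a,[[.5845,-.246,.1595],[.5845,-.246,.0495],[.5845,-.246,.1355],[.5845,-.246,.0255]]).round(1);print(P)
x,y=(P.mean(0)-[50,35]).astype(int); print(x,y)
im=a[1]['image'][y:y+80,x:x+100]; cv2.imwrite('pics/c8.png',cv2.convertScaleAbs(cv2.resize(im,None,fx=7,fy=7,interpolation=cv2.INTER_CUBIC),alpha=1.8))
E
```

```text
t 1.95 pos [ 0.5795 -0.3158  0.3205] w 0.0853 F [ 0.2 -0.2 -0.9] head 1.4961 tilt [-0.0011  0.0027 -1.    ]
d [578.1 -96.4  22.2] a [-0.0012 -0.0026 -0.0019]
[ 0.63  0.59 -0.32  1.24  0.18  1.34  0.25]
[ 0.57936071 -0.31594105  0.32045957] [ 0.58623388 -0.24297341  0.46431839]
[[255.6 117.4]
 [256.  116.6]
 [255.7 117.2]
 [256.  116.5]]
205 81
```

View pics/c8.png

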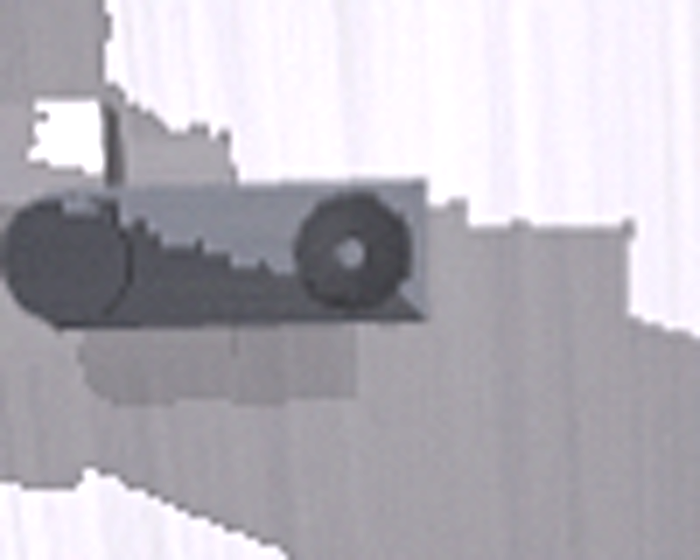

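View pics/w2.png

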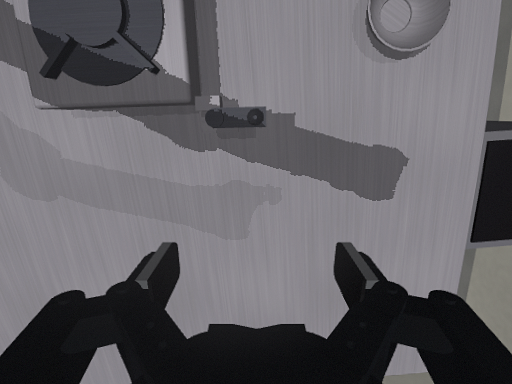

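```bash
python3 - <<'E'
from h import *
a=load('w2')
c=lambda x,y:(x/7+205-.43,y/7+81-.43)
print(onz(*a,[c(349,251)],.16),onz(*a,[c(120,183),c(420,180),c(60,327),c(415,322)],.1375))
goal([.515,.0,.30],1.498)
E
```

```text
[[ 0.58329049 -0.24484751  0.16      ]] [[ 0.54586292 -0.2311066   0.1375    ]
 [ 0.59575361 -0.23450704  0.1375    ]
 [ 0.53306581 -0.25358145  0.1375    ]
 [ 0.59333903 -0.25743298  0.1375    ]]
t 1.95 pos [ 0.5795 -0.3158  0.3205] w 0.0853 F [ 0.2 -0.2 -0.9] head 1.4961 tilt [-0.0011  0.0027 -1.    ]
d [310.  -87.8  21.5] a [-0.0012 -0.0026 -0.0019]
[ 0.63  0.59 -0.32  1.24  0.18  1.34  0.25]
```

Call:
apply_moves --steps '[{"dx": 50,"dy": -9,"dz": 0,"ax": 0,"ay": 0,"az": 0},{"dx": 100,"dy": -18,"dz": 0,"ax": 0,"ay": 0,"az": 0},{"dx": 150,"dy": -27,"dz": 0,"ax": 0,"ay": 0,"az": 0},{"dx": 200,"dy": -36,"dz": 0,"ax": 0,"ay": 0,"az": 0},{"dx": 250,"dy": -45,"dz": 0,"ax": 0,"ay": 0,"az": 0},{"dx": 300,"dy": -54,"dz": 0,"ax": 0,"ay": 0,"az": 0},{"dx": 350,"dy": -63,"dz": 0,"ax": 0,"ay": 0,"az": 0},{"dx": 400,"dy": -72,"dz": 0,"ax": 0,"ay": 0,"az": 0},{"dx": 450,"dy": -82,"dz": 0,"ax": 0,"ay": 0,"az": 0},{"dx": 500,"dy": -92,"dz": 0,"ax": 0,"ay": 0,"az": 0}]'

```text
clock: 2.95
ee_pos: [0.5254, 0.1833, 0.3226]
tool_rot: [-0.001, 0.733, 0.68, 0.001]
contact_force: [0.4, -1.0, 0.8]
gripper_width: 0.0851
```

```bash
python3 - <<'E'
from h import *
goal([.525,.195,.32],1.498)
E
```

```text
t 2.95 pos [0.5254 0.1833 0.3226] w 0.0851 F [ 0.4 -1.   0.8] head 1.495 tilt [ 5.0e-04  2.4e-03 -1.0e+00]
d [11.6 -1.3  2.7] a [ 0.0003 -0.0024 -0.003 ]
[-0.09  0.42 -0.43  1.55  0.18  1.22 -0.62]
```

Call:
apply_moves --steps '[{"dx": 10,"dy": -1,"dz": 0,"ax": 0,"ay": 0,"az": 0},{"dx": 10,"dy": -1,"dz": 0,"ax": 0,"ay": 0,"az": 0},{"dx": 10,"dy": -1,"dz": 0,"ax": 0,"ay": 0,"az": 0},{"dx": 10,"dy": -1,"dz": 0,"ax": 0,"ay": 0,"az": 0}]'

```text
clock: 3.35
ee_pos: [0.526, 0.1903, 0.3226]
tool_rot: [0.0, 0.735, 0.678, 0.0]
contact_force: [0.1, -0.5, 0.8]
gripper_width: 0.0858
```

```bash
python3 - <<'E'
from h import *
a=snap('wrist','w3')
goal([.525,.195,.32],1.498)
P=proj(*a,[[.526,.268,.215]])[0];print(P,cam(*a)[1])
im=a[1]['image'][50:160,160:350]; cv2.imwrite('pics/c9.png',cv2.convertScaleAbs(cv2.resize(im,None,fx=4,fy=4,interpolation=cv2.INTER_CUBIC),alpha=1.5))
E
```

```text
t 3.4 pos [0.526  0.1905 0.3225] w 0.0857 F [-0.6  0.7 -0.2] head 1.4904 tilt [ 7.e-04  8.e-04 -1.e+00]
d [ 4.4 -1.3  2.5] a [ 0.0006 -0.0008 -0.0076]
[-0.11  0.42 -0.43  1.54  0.18  1.22 -0.64]
[248.19228383 109.42767981] [0.5329995  0.2636224  0.46626422]
```

View pics/c9.png

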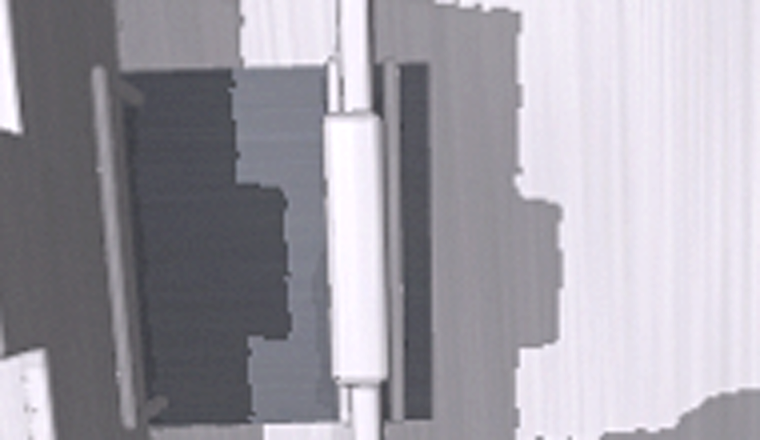

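View pics/w3.png

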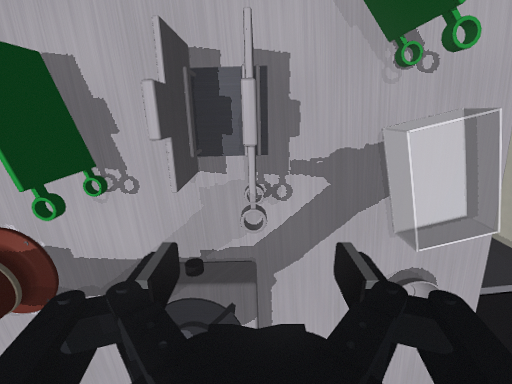

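```bash
python3 - <<'E'
from h import *
a=load('w3')
c=lambda x,y:(x/4+160-.38,y/4+50-.38)
T=onz(*a,[c(325,115),c(377,113),c(332,380),c(386,382)],.215);print(T,T.mean(0))
y=(T[0]+T[1]-T[2]-T[3])/2; print(np.arctan2(-y[0],y[1]),np.linalg.norm(y))
print(onz(*a,[(253.5,218.5)],.155))
goal([.5255,.2675,.25],1.498)
E
```

```text
[[0.52195999 0.29446757 0.215     ]
 [0.5333061  0.2939374  0.215     ]
 [0.51800996 0.23717917 0.215     ]
 [0.53050019 0.23569039 0.215     ]] [0.52594406 0.26531863 0.215     ]
-0.05840851477016514 0.057866386083715325
[[0.51919774 0.13863811 0.155     ]]
t 3.4 pos [0.526  0.1905 0.3225] w 0.0857 F [-0.6  0.7 -0.2] head 1.4904 tilt [ 7.e-04  8.e-04 -1.e+00]
d [76.6 -6.7 72.6] a [ 0.0006 -0.0008 -0.0076]
[-0.11  0.42 -0.43  1.54  0.18  1.22 -0.64]
```

```bash
python3 - <<'E'
from h import *
goal([.526,.2665,.176],1.51)
E
```

```text
t 3.4 pos [0.526  0.1905 0.3225] w 0.0857 F [-0.6  0.7 -0.2] head 1.4904 tilt [ 7.e-04  8.e-04 -1.e+00]
d [ 75.6  -6.2 146.6] a [ 0.0006 -0.0008 -0.0196]
[-0.11  0.42 -0.43  1.54  0.18  1.22 -0.64]
```

Call:
apply_moves --steps '[{"dx": 38,"dy": -3,"dz": 0,"ax": 0,"ay": 0,"az": -0.02},{"dx": 76,"dy": -6,"dz": 0,"ax": 0,"ay": 0,"az": -0.02},{"dx": 76,"dy": -6,"dz": 20,"ax": 0,"ay": 0,"az": -0.02},{"dx": 76,"dy": -6,"dz": 50,"ax": 0,"ay": 0,"az": -0.02},{"dx": 76,"dy": -6,"dz": 70,"ax": 0,"ay": 0,"az": -0.02},{"dx": 76,"dy": -6,"dz": 80,"ax": 0,"ay": 0,"az": -0.02},{"dx": 76,"dy": -6,"dz": 80,"ax": 0,"ay": 0,"az": -0.02},{"dx": 76,"dy": -6,"dz": 80,"ax": 0,"ay": 0,"az": -0.02}]'

```text
clock: 4.2
ee_pos: [0.527, 0.2665, 0.2436]
tool_rot: [0.0, 0.729, 0.685, 0.001]
contact_force: [0.1, 0.6, 0.4]
gripper_width: 0.0855
```

```bash
python3 - <<'E'
from h import *
goal([.526,.2665,.176],1.51)
E
```

```text
t 4.2 pos [0.527  0.2665 0.2436] w 0.0855 F [0.1 0.6 0.4] head 1.509 tilt [ 0.0022  0.0016 -1.    ]
d [-0.2 -1.2 67.6] a [ 0.0021 -0.0017 -0.001 ]
[-0.24  0.54 -0.42  1.58  0.24  1.07 -0.79]
```

Call:
apply_moves --steps '[{"dx": 0,"dy": -1,"dz": 25,"ax": 0.002,"ay": -0.002,"az": 0},{"dx": 0,"dy": -1,"dz": 48,"ax": 0.002,"ay": -0.002,"az": 0},{"dx": 0,"dy": -1,"dz": 62,"ax": 0.002,"ay": -0.002,"az": 0},{"dx": 0,"dy": -1,"dz": 68,"ax": 0.002,"ay": -0.002,"az": 0},{"dx": 0,"dy": -1,"dz": 68,"ax": 0.002,"ay": -0.002,"az": 0},{"dx": 0,"dy": -1,"dz": 68,"ax": 0.002,"ay": -0.002,"az": 0}]'

```text
clock: 4.8
ee_pos: [0.527, 0.2672, 0.1769]
tool_rot: [0.0, 0.729, 0.685, 0.001]
contact_force: [0.5, 0.4, 1.0]
gripper_width: 0.0856
```

Call:
apply_moves --steps '[{"dx": 0,"dy": 0,"dz": 0,"ax": 0,"ay": 0,"az": 0},{"dx": 0,"dy": 0,"dz": 0,"ax": 0,"ay": 0,"az": 0},{"dx": 0,"dy": 0,"dz": 0,"ax": 0,"ay": 0,"az": 0},{"dx": 0,"dy": 0,"dz": 0,"ax": 0,"ay": 0,"az": 0},{"dx": 0,"dy": 0,"dz": 0,"ax": 0,"ay": 0,"az": 0},{"dx": 0,"dy": 0,"dz": 0,"ax": 0,"ay": 0,"az": 0},{"dx": 0,"dy": 0,"dz": 0,"ax": 0,"ay": 0,"az": 0},{"dx": 0,"dy": 0,"dz": 0,"ax": 0,"ay": 0,"az": 0}]' --gripper -1

```text
clock: 5.6
ee_pos: [0.527, 0.2674, 0.1771]
tool_rot: [0.0, 0.729, 0.685, 0.001]
contact_force: [-0.1, -0.7, 1.9]
gripper_width: 0.0131
```

```bash
python3 - <<'E'
from h import *
snap('scene','s2');goal([.526,.2665,.28],1.51)
im=load('s2')[1]['image'][100:260,200:380]; cv2.imwrite('pics/c10.png',cv2.resize(im,None,fx=4,fy=4))
E
```

```text
t 5.65 pos [0.527  0.2673 0.1771] w 0.0135 F [0.4 0.3 1.6] head 1.5087 tilt [ 0.0025  0.0013 -1.    ]
d [  -0.8   -0.7 -102.9] a [ 0.0024 -0.0014 -0.0013]
[-0.26  0.61 -0.4   1.66  0.28  0.93 -0.83]
```

View pics/c10.png

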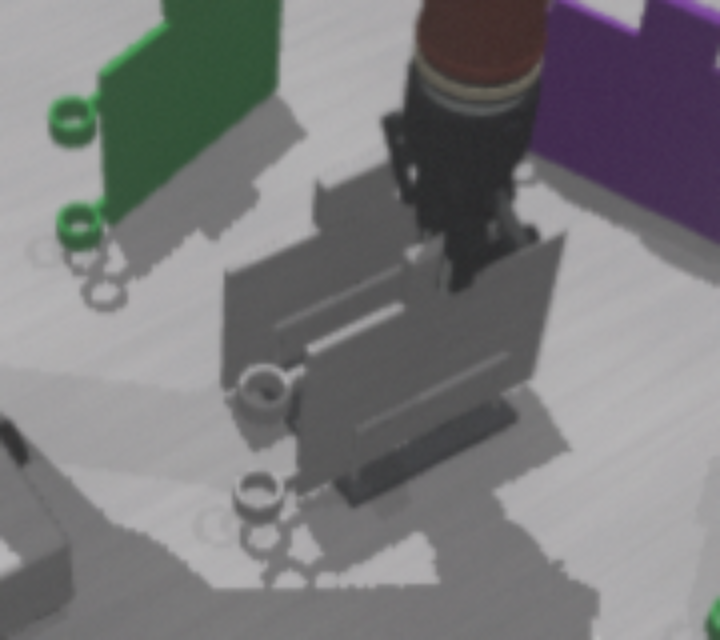

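Call:
apply_moves --steps '[{"dx": 0,"dy": 0,"dz": -8,"ax": 0,"ay": 0,"az": 0},{"dx": 0,"dy": 0,"dz": -22,"ax": 0,"ay": 0,"az": 0},{"dx": 0,"dy": 0,"dz": -40,"ax": 0,"ay": 0,"az": 0},{"dx": 0,"dy": 0,"dz": -58,"ax": 0,"ay": 0,"az": 0},{"dx": 0,"dy": 0,"dz": -76,"ax": 0,"ay": 0,"az": 0},{"dx": 0,"dy": 0,"dz": -92,"ax": 0,"ay": 0,"az": 0},{"dx": 0,"dy": 0,"dz": -103,"ax": 0,"ay": 0,"az": 0},{"dx": 0,"dy": 0,"dz": -103,"ax": 0,"ay": 0,"az": 0},{"dx": 0,"dy": 0,"dz": -103,"ax": 0,"ay": 0,"az": 0}]' --gripper -1

```text
clock: 6.55
ee_pos: [0.5262, 0.2667, 0.2791]
tool_rot: [0.0, 0.729, 0.685, 0.0]
contact_force: [-0.2, -0.3, -6.8]
gripper_width: 0.0134
```

```bash
python3 - <<'E'
from h import *
w=load('w2');s=load('scene0');t=load('top0')
c=lambda x,y:(x/7+205-.43,y/7+81-.43)
cs=lambda x,y:(x/9+115-.45,y/9+265-.45); ct=lambda x,y:(x/9+360-.45,y/9+135-.45)
for a,b,q in((c(424,181),cs(262,292),ct(241,88)),(c(424,322),cs(193,330),ct(313,90))):
    print('ws',tri(w,a,s,b),'wt',tri(w,a,t,q),'st',tri(s,b,t,q))
print('lo st',tri(s,cs(353,490),t,ct(132,174)),tri(s,cs(282,530),t,ct(200,176)))
snap('scene','s3');snap('top','t3');goal([.65,-.115,.28],1.51)
im=load('s3')[1]['image'][80:260,200:380]; cv2.imwrite('pics/c11.png',cv2.resize(im,None,fx=4,fy=4))
E
```

```text
ws (array([ 0.59560312, -0.23577463,  0.16217338]), np.float64(0.0008725029764100361)) wt (array([ 0.59663269, -0.23460355,  0.14276212]), np.float64(0.0009203468375923215)) st (array([ 0.59278043, -0.23312138,  0.15350438]), np.float64(0.005861194789823415))
ws (array([ 0.59441391, -0.25551917,  0.16096051]), np.float64(0.0019939827619987207)) wt (array([ 0.59511288, -0.25682629,  0.14594527]), np.float64(0.001171294096929071)) st (array([ 0.59245879, -0.25350296,  0.15576363]), np.float64(0.0018361697860125425))
lo st (array([ 0.59540277, -0.23352882,  0.03772415]), np.float64(0.0020003072040177534)) (array([ 0.59493268, -0.25570835,  0.03918983]), np.float64(0.000628936533386183))
t 6.65 pos [0.5261 0.2666 0.2787] w 0.0134 F [-0.2 -1.1 -5.2] head 1.5088 tilt [-2.e-04 -4.e-04 -1.e+00]
d [-373.2  147.3   -1.2] a [-0.0001  0.0004 -0.0012]
[-0.24  0.51 -0.43  1.53  0.22  1.16 -0.77]
```

View pics/c11.png

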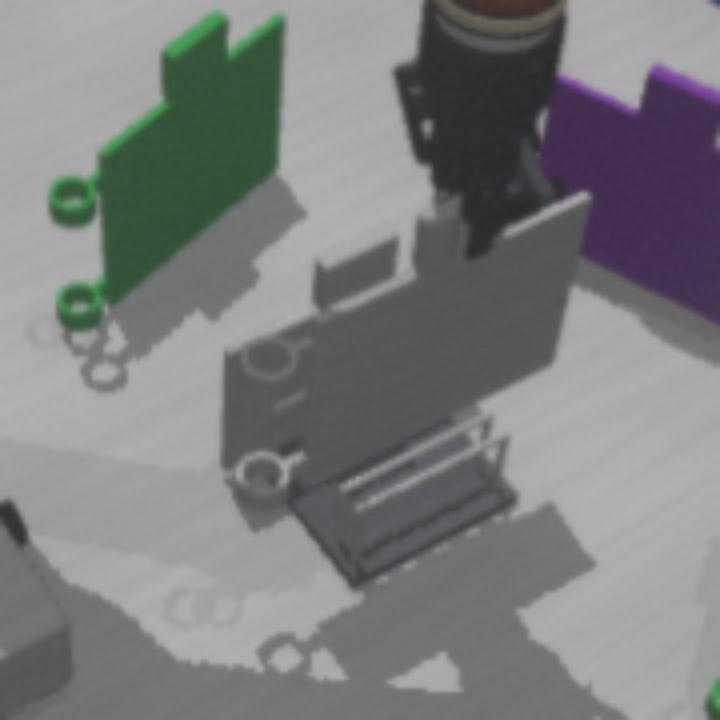

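View pics/t3.png

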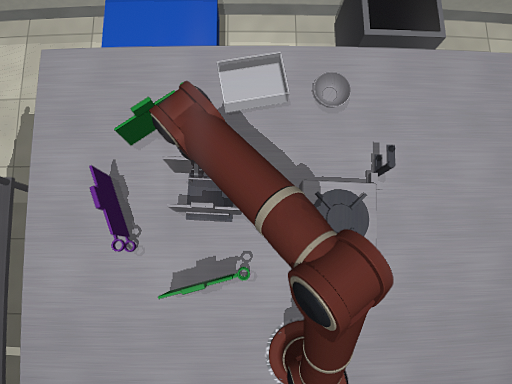

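Call:
apply_moves --steps '[{"dx": -15,"dy": 15,"dz": 0,"ax": 0,"ay": 0,"az": 0},{"dx": -40,"dy": 38,"dz": 0,"ax": 0,"ay": 0,"az": 0},{"dx": -75,"dy": 62,"dz": 0,"ax": 0,"ay": 0,"az": 0},{"dx": -115,"dy": 85,"dz": 0,"ax": 0,"ay": 0,"az": 0},{"dx": -155,"dy": 105,"dz": 0,"ax": 0,"ay": 0,"az": 0},{"dx": -195,"dy": 120,"dz": 0,"ax": 0,"ay": 0,"az": 0},{"dx": -235,"dy": 132,"dz": 0,"ax": 0,"ay": 0,"az": 0},{"dx": -275,"dy": 142,"dz": 0,"ax": 0,"ay": 0,"az": 0},{"dx": -310,"dy": 150,"dz": 0,"ax": 0,"ay": 0,"az": 0},{"dx": -335,"dy": 155,"dz": 0,"ax": 0,"ay": 0,"az": 0}]' --gripper -1

```text
clock: 7.65
ee_pos: [0.6596, -0.0821, 0.2769]
tool_rot: [0.0, 0.73, 0.683, -0.002]
contact_force: [0.6, -1.4, -5.7]
gripper_width: 0.0133
```

```bash
python3 - <<'E'
from h import *
goal([.66,-.116,.246],1.505)
E
```

```text
t 7.65 pos [ 0.6596 -0.0821  0.2769] w 0.0133 F [ 0.6 -1.4 -5.7] head 1.5046 tilt [-0.0031 -0.0031 -1.    ]
d [-33.7   2.7  31. ] a [-0.0029  0.0033 -0.0004]
[ 0.29  0.63 -0.39  1.3   0.24  1.26 -0.16]
```

Call:
apply_moves --steps '[{"dx": -15,"dy": 2,"dz": 10,"ax": -0.003,"ay": 0.003,"az": 0},{"dx": -28,"dy": 3,"dz": 20,"ax": -0.003,"ay": 0.003,"az": 0},{"dx": -34,"dy": 3,"dz": 28,"ax": -0.003,"ay": 0.003,"az": 0},{"dx": -34,"dy": 3,"dz": 31,"ax": -0.003,"ay": 0.003,"az": 0},{"dx": -34,"dy": 3,"dz": 31,"ax": -0.003,"ay": 0.003,"az": 0},{"dx": -34,"dy": 3,"dz": 31,"ax": -0.003,"ay": 0.003,"az": 0},{"dx": -34,"dy": 3,"dz": 31,"ax": -0.003,"ay": 0.003,"az": 0}]' --gripper -1

```text
clock: 8.35
ee_pos: [0.6608, -0.1147, 0.2469]
tool_rot: [0.0, 0.729, 0.684, 0.001]
contact_force: [1.2, 0.5, -5.2]
gripper_width: 0.0134
```

```bash
python3 - <<'E'
from h import *
snap('scene','s4');snap('top','t4');goal([.592,-.116,.246],1.505)
im=load('s4')[1]['image'][160:360,60:260]; cv2.imwrite('pics/c12.png',cv2.resize(im,None,fx=3,fy=3,interpolation=cv2.INTER_CUBIC))
im=load('t4')[1]['image'][90:220,300:430]; cv2.imwrite('pics/c13.png',cv2.resize(im,None,fx=4,fy=4,interpolation=cv2.INTER_CUBIC))
E
```

```text
t 8.45 pos [ 0.6606 -0.1155  0.2467] w 0.0129 F [ 0.2  0.3 -5.5] head 1.5057 tilt [ 1.3e-03 -2.0e-04 -1.0e+00]
d [ -4.9 -68.4   0.6] a [0.0013 0.0001 0.0007]
[ 0.34  0.66 -0.38  1.33  0.25  1.2  -0.12]
```

View pics/c12.png

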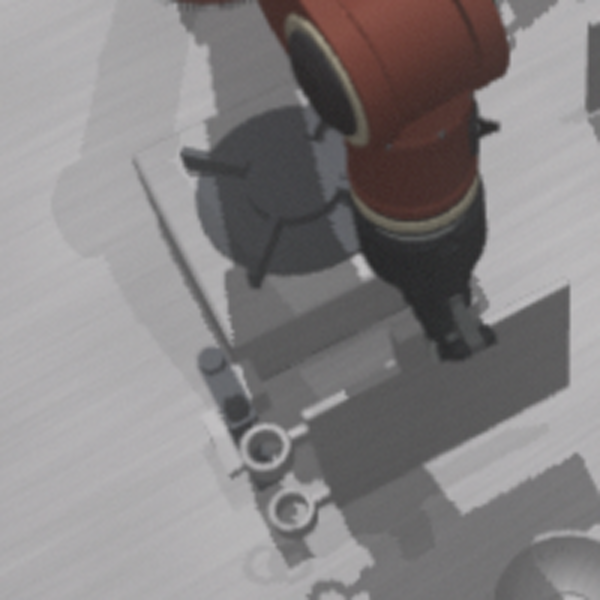

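View pics/c13.png

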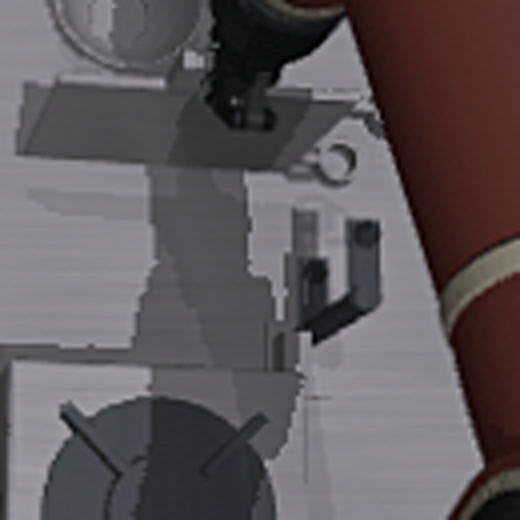

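```bash
python3 - <<'E'
from h import *
s=load('s4');t=load('t4')
b=(292/3+60-.33,509/3+160-.33);u=(265/3+60-.33,447/3+160-.33);q=(336/4+300-.38,164/4+90-.38)
print('lo scene',onz(*s,[b],.1146),'lo top',onz(*t,[q],.1146),tri(s,b,t,q)); print('up scene',onz(*s,[u],.2246))
print('expected', s[0]['ee_pos'][:2]+np.array([-.0088,-.1288]))
E
```

```text
lo scene [[ 0.65458598 -0.24499359  0.1146    ]] lo top [[ 0.6462615  -0.23949458  0.1146    ]] (array([ 0.64979223, -0.24403697,  0.10299268]), np.float64(0.0006832322206862039))
up scene [[ 0.65460358 -0.24524962  0.2246    ]]
expected [ 0.6519906 -0.2435314]
```

Call:
apply_moves --steps '[{"dx": -1,"dy": -10,"dz": 0,"ax": 0,"ay": 0,"az": 0},{"dx": -2,"dy": -25,"dz": 0,"ax": 0,"ay": 0,"az": 0},{"dx": -3,"dy": -40,"dz": 0,"ax": 0,"ay": 0,"az": 0},{"dx": -4,"dy": -54,"dz": 0,"ax": 0,"ay": 0,"az": 0},{"dx": -4,"dy": -64,"dz": 0,"ax": 0,"ay": 0,"az": 0},{"dx": -4,"dy": -68,"dz": 0,"ax": 0,"ay": 0,"az": 0},{"dx": -4,"dy": -68,"dz": 0,"ax": 0,"ay": 0,"az": 0},{"dx": -4,"dy": -68,"dz": 0,"ax": 0,"ay": 0,"az": 0},{"dx": -4,"dy": -68,"dz": 0,"ax": 0,"ay": 0,"az": 0}]' --gripper -1

```text
clock: 9.35
ee_pos: [0.5932, -0.115, 0.2466]
tool_rot: [0.001, 0.73, 0.684, 0.001]
contact_force: [0.3, -0.1, -4.9]
gripper_width: 0.0127
```

```bash
python3 - <<'E'
from h import *
snap('scene','s5');snap('top','t5');goal([.592,-.116,.246],1.505)
im=load('s5')[1]['image'][230:330,90:190]; cv2.imwrite('pics/c14.png',cv2.convertScaleAbs(cv2.resize(im,None,fx=6,fy=6,interpolation=cv2.INTER_CUBIC),alpha=1.4))
im=load('t5')[1]['image'][100:200,320:420]; cv2.imwrite('pics/c15.png',cv2.convertScaleAbs(cv2.resize(im,None,fx=6,fy=6,interpolation=cv2.INTER_CUBIC),alpha=1.6))
E
```

```text
t 9.45 pos [ 0.5929 -0.115   0.2465] w 0.0132 F [ 0.8  0.5 -6. ] head 1.506 tilt [ 0.0016 -0.     -1.    ]
d [-1.1 -0.9  0.5] a [ 0.0016 -0.0001  0.001 ]
[ 0.4   0.55 -0.4   1.54  0.23  1.1  -0.12]
```

View pics/c14.png

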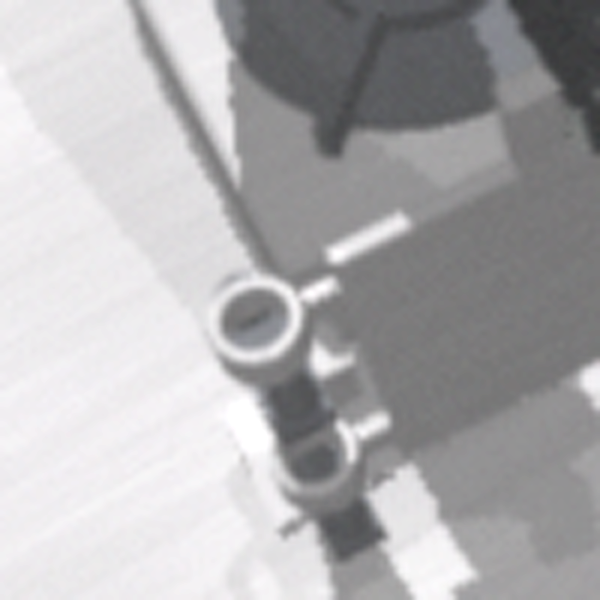

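View pics/c15.png

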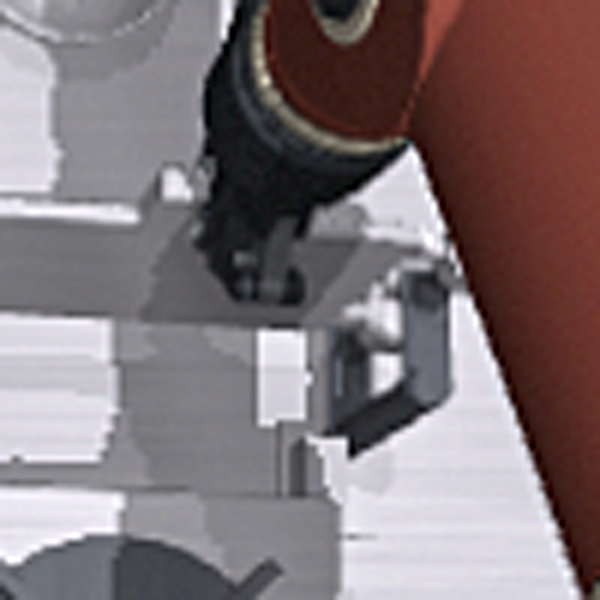

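Call:
apply_moves --steps '[{"dx": -1,"dy": -1,"dz": 3,"ax": 0.001,"ay": 0,"az": 0},{"dx": -1,"dy": -1,"dz": 7,"ax": 0.001,"ay": 0,"az": 0},{"dx": -1,"dy": -1,"dz": 11,"ax": 0.001,"ay": 0,"az": 0},{"dx": -1,"dy": -1,"dz": 15,"ax": 0.001,"ay": 0,"az": 0},{"dx": -1,"dy": -1,"dz": 19,"ax": 0.001,"ay": 0,"az": 0},{"dx": -1,"dy": -1,"dz": 23,"ax": 0.001,"ay": 0,"az": 0},{"dx": -1,"dy": -1,"dz": 25,"ax": 0.001,"ay": 0,"az": 0},{"dx": -1,"dy": -1,"dz": 25,"ax": 0.001,"ay": 0,"az": 0}]' --gripper -1

```text
clock: 10.25
ee_pos: [0.5917, -0.116, 0.221]
tool_rot: [-0.0, 0.73, 0.684, -0.0]
contact_force: [0.9, 0.8, -5.2]
gripper_width: 0.0134
```

```bash
python3 - <<'E'
from h import *
snap('scene','s6');goal([.592,-.116,.19],1.505)
im=load('s6')[1]['image'][240:340,90:190]; cv2.imwrite('pics/c16.png',cv2.convertScaleAbs(cv2.resize(im,None,fx=6,fy=6,interpolation=cv2.INTER_CUBIC),alpha=1.4))
E
```

```text
t 10.3 pos [ 0.5919 -0.1159  0.2213] w 0.0136 F [-0.7 -0.9 -4.7] head 1.5059 tilt [ 4.e-04  1.e-04 -1.e+00]
d [-0.1  0.1 31.3] a [ 0.0003 -0.0001  0.0009]
[ 0.4   0.58 -0.39  1.57  0.24  1.04 -0.13]
```

View pics/c16.png

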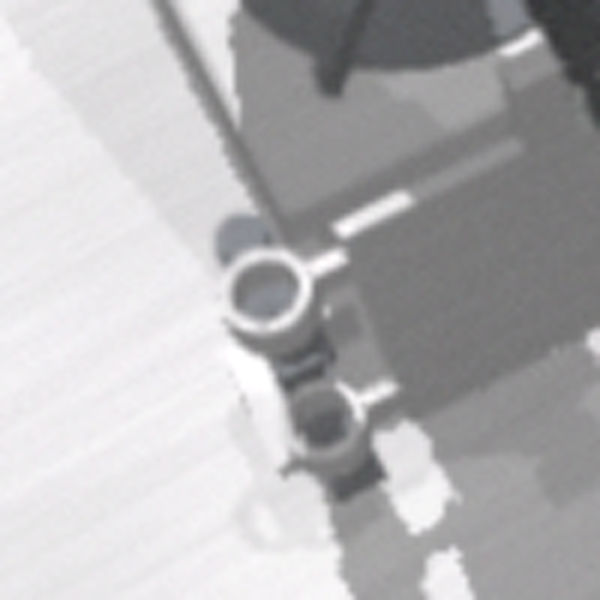

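Call:
apply_moves --steps '[{"dx": 0,"dy": 0,"dz": 3,"ax": 0,"ay": 0,"az": 0},{"dx": 0,"dy": 0,"dz": 6,"ax": 0,"ay": 0,"az": 0},{"dx": 0,"dy": 0,"dz": 9,"ax": 0,"ay": 0,"az": 0},{"dx": 0,"dy": 0,"dz": 12,"ax": 0,"ay": 0,"az": 0},{"dx": 0,"dy": 0,"dz": 12,"ax": 0,"ay": 0,"az": 0}]' --gripper -1

```text
clock: 10.8
ee_pos: [0.5914, -0.116, 0.2087]
tool_rot: [-0.0, 0.73, 0.684, -0.0]
contact_force: [-0.1, -0.5, -5.3]
gripper_width: 0.0132
```

```bash
python3 - <<'E'
from h import *
snap('scene','s7');goal([.592,-.116,.19],1.505);print(observe()['moment'])
im=load('s7')[1]['image'][240:340,90:190]; cv2.imwrite('pics/c17.png',cv2.convertScaleAbs(cv2.resize(im,None,fx=6,fy=6,interpolation=cv2.INTER_CUBIC),alpha=1.4))
E
```

```text
t 10.85 pos [ 0.5917 -0.1159  0.209 ] w 0.0132 F [ 0.1  0.7 -4.9] head 1.5059 tilt [-4.e-04  2.e-04 -1.e+00]
d [-0.   0.3 19. ] a [-0.0004 -0.0002  0.0009]
[ 0.39  0.59 -0.39  1.59  0.25  1.01 -0.13]
[0.05909825 0.00994092 0.01831098]
```

View pics/c17.png

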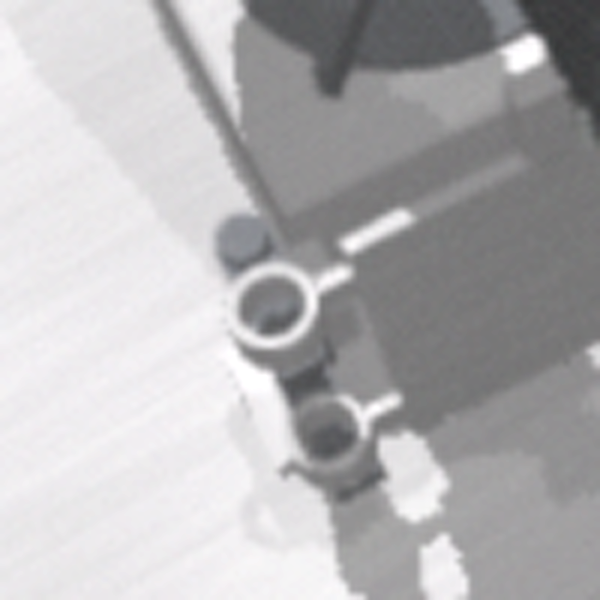

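Pin visible inside the rings, no contact yet. I continue down in small steps.

Call:
apply_moves --steps '[{"dx": 0,"dy": 0,"dz": 2,"ax": 0,"ay": 0,"az": 0},{"dx": 0,"dy": 0,"dz": 4,"ax": 0,"ay": 0,"az": 0},{"dx": 0,"dy": 0,"dz": 6,"ax": 0,"ay": 0,"az": 0},{"dx": 0,"dy": 0,"dz": 8,"ax": 0,"ay": 0,"az": 0},{"dx": 0,"dy": 0,"dz": 8,"ax": 0,"ay": 0,"az": 0}]' --gripper -1

```text
clock: 11.35
ee_pos: [0.5914, -0.116, 0.2006]
tool_rot: [-0.001, 0.73, 0.684, -0.0]
contact_force: [0.2, 0.2, -5.1]
gripper_width: 0.0132
```

Call:
apply_moves --steps '[{"dx": 0,"dy": 0,"dz": 1,"ax": 0,"ay": 0,"az": 0},{"dx": 0,"dy": 0,"dz": 2,"ax": 0,"ay": 0,"az": 0},{"dx": 0,"dy": 0,"dz": 3,"ax": 0,"ay": 0,"az": 0},{"dx": 0,"dy": 0,"dz": 3,"ax": 0,"ay": 0,"az": 0}]' --gripper -1

```text
clock: 11.75
ee_pos: [0.5913, -0.1159, 0.1974]
tool_rot: [-0.001, 0.73, 0.684, -0.0]
contact_force: [-1.3, -0.2, -4.4]
gripper_width: 0.0133
```

Call:
apply_moves --steps '[{"dx": 0,"dy": 0,"dz": 1,"ax": 0,"ay": 0,"az": 0},{"dx": 0,"dy": 0,"dz": 2,"ax": 0,"ay": 0,"az": 0},{"dx": 0,"dy": 0,"dz": 3,"ax": 0,"ay": 0,"az": 0},{"dx": 0,"dy": 0,"dz": 3,"ax": 0,"ay": 0,"az": 0}]' --gripper -1

```text
clock: 12.15
ee_pos: [0.592, -0.1149, 0.196]
tool_rot: [-0.0, 0.729, 0.684, 0.001]
contact_force: [-1.8, 3.0, 5.1]
gripper_width: 0.0134
```

```bash
python3 - <<'E'
from h import *
snap('scene','s8');goal([.592,-.116,.19],1.505);print(observe()['moment'])
im=load('s8')[1]['image'][240:340,90:190]; cv2.imwrite('pics/c18.png',cv2.convertScaleAbs(cv2.resize(im,None,fx=6,fy=6,interpolation=cv2.INTER_CUBIC),alpha=1.4))
E
```

```text
t 12.2 pos [ 0.5921 -0.1149  0.1961] w 0.0133 F [-0.9  4.6  4.9] head 1.5065 tilt [ 8.e-04  8.e-04 -1.e+00]
d [-1.1  0.   6.1] a [ 0.0008 -0.0009  0.0015]
[ 0.39  0.6  -0.38  1.61  0.26  0.98 -0.14]
[ 0.08657772  0.60865293 -0.21787335]
```

View pics/c18.png

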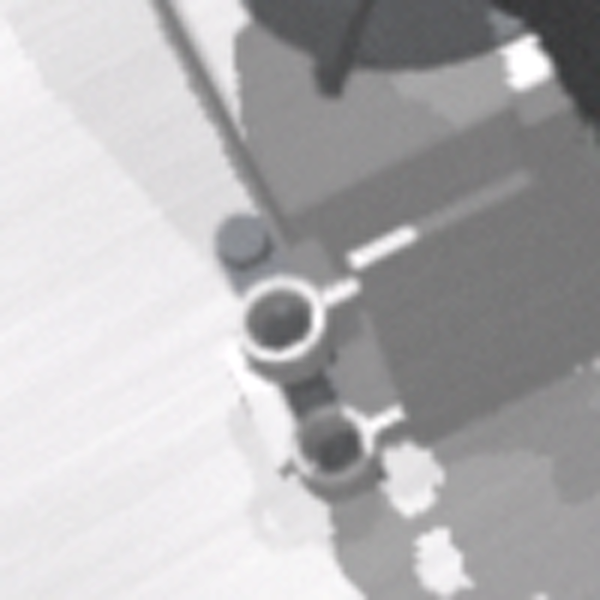

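Call:
apply_moves --steps '[{"dx": 1,"dy": 0,"dz": 0,"ax": 0,"ay": 0,"az": 0},{"dx": 2,"dy": 0,"dz": 0,"ax": 0,"ay": 0,"az": 0},{"dx": 2,"dy": 0,"dz": 1,"ax": 0,"ay": 0,"az": 0},{"dx": 2,"dy": 0,"dz": 1,"ax": 0,"ay": 0,"az": 0}]' --gripper -1

```text
clock: 12.6
ee_pos: [0.5922, -0.1131, 0.195]
tool_rot: [0.0, 0.729, 0.684, 0.0]
contact_force: [-0.7, -0.2, 0.9]
gripper_width: 0.0134
```

```bash
python3 - <<'E'
from h import *
goal([.592,-.116,.19],1.505);print(observe()['moment'])
E
```

```text
t 12.6 pos [ 0.5922 -0.1131  0.195 ] w 0.0134 F [-0.7 -0.2  0.9] head 1.5064 tilt [ 8.e-04  5.e-04 -1.e+00]
d [-2.9 -0.   5. ] a [ 0.0008 -0.0006  0.0014]
[ 0.39  0.6  -0.38  1.61  0.26  0.98 -0.14]
[-0.52064885  0.35622875 -0.14322679]
```

Moving 2 mm towards +y took the side force off, and the guard sank a little. It was on the taper, so I go on lowering.

Call:
apply_moves --steps '[{"dx": 1,"dy": 0,"dz": 1,"ax": 0,"ay": 0,"az": 0},{"dx": 1,"dy": 0,"dz": 2,"ax": 0,"ay": 0,"az": 0},{"dx": 1,"dy": 0,"dz": 2,"ax": 0,"ay": 0,"az": 0},{"dx": 1,"dy": 0,"dz": 2,"ax": 0,"ay": 0,"az": 0}]' --gripper -1

```text
clock: 13.0
ee_pos: [0.5924, -0.1109, 0.1933]
tool_rot: [-0.0, 0.729, 0.684, 0.001]
contact_force: [-1.7, 3.1, 4.7]
gripper_width: 0.0134
```

```bash
python3 - <<'E'
from h import *
goal([.592,-.116,.19],1.505);print(observe()['moment'])
E
```

```text
t 13.0 pos [ 0.5924 -0.1109  0.1933] w 0.0134 F [-1.7  3.1  4.7] head 1.5073 tilt [ 0.0012  0.002  -1.    ]
d [-5.1 -0.1  3.3] a [ 0.0011 -0.0021  0.0023]
[ 0.38  0.6  -0.38  1.61  0.26  0.98 -0.15]
[ 0.11812117  0.53015697 -0.12845964]
```

```bash
python3 - <<'E'
from h import *
s=snap('scene','s9');t=snap('top','t9')
im=s[1]['image'][230:330,90:230]; cv2.imwrite('pics/c19.png',cv2.convertScaleAbs(cv2.resize(im,None,fx=5,fy=5,interpolation=cv2.INTER_CUBIC),alpha=1.4))
im=t[1]['image'][110:190,320:420]; cv2.imwrite('pics/c20.png',cv2.convertScaleAbs(cv2.resize(im,None,fx=7,fy=7,interpolation=cv2.INTER_CUBIC),alpha=1.8))
E
```

```text
(no output)
```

View pics/c19.png

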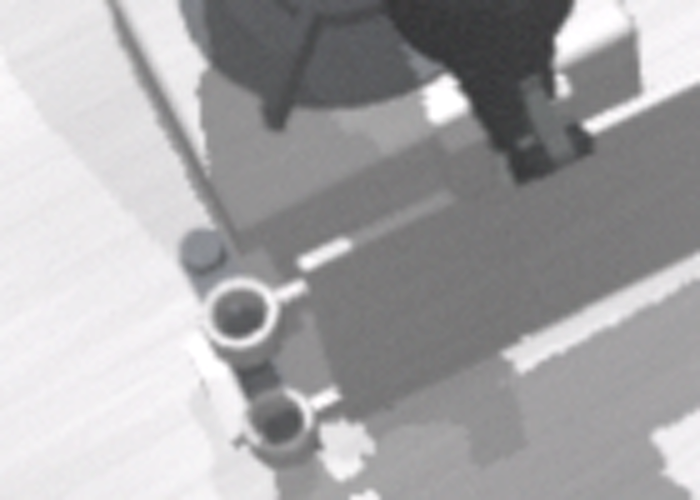

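View pics/c20.png

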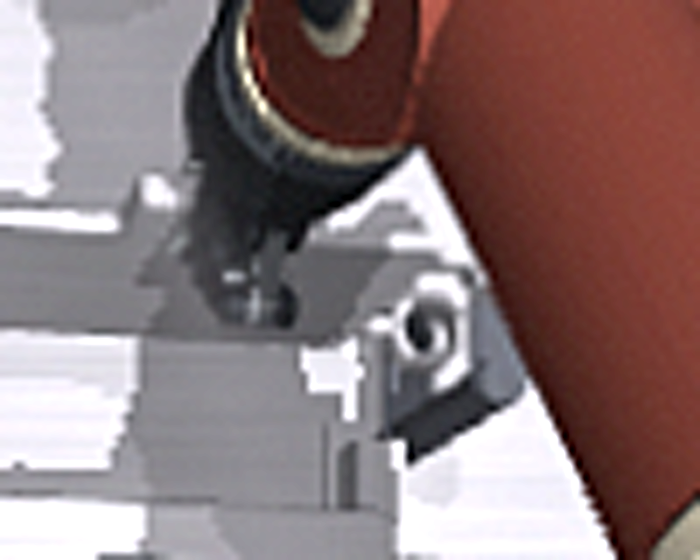

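```bash
python3 - <<'E'
from h import *
s=load('s9');t=load('t9')
A=cv2.convertScaleAbs(cv2.resize(s[1]['image'][280:325,122:157],None,fx=12,fy=12,interpolation=cv2.INTER_NEAREST),alpha=1.4)
B=cv2.convertScaleAbs(cv2.resize(t[1]['image'][140:180,365:395],None,fx=12,fy=12,interpolation=cv2.INTER_NEAREST),alpha=1.8)
C=np.zeros((540,800,3),np.uint8);C[:540,:420]=A;C[:480,430:790]=B;cv2.imwrite('pics/c21.png',C)
E
```

```text
(no output)
```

View pics/c21.png

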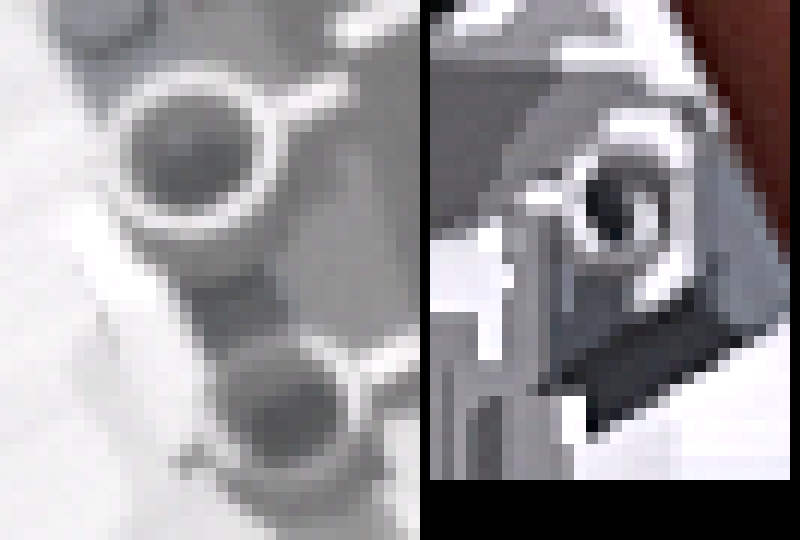

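Call:
apply_moves --steps '[{"dx": 1,"dy": 0,"dz": -1,"ax": 0,"ay": 0,"az": 0},{"dx": 2,"dy": 0,"dz": -1,"ax": 0,"ay": 0,"az": 0},{"dx": 3,"dy": 0,"dz": -1,"ax": 0,"ay": 0,"az": 0},{"dx": 3,"dy": 0,"dz": 0,"ax": 0,"ay": 0,"az": 0},{"dx": 3,"dy": 0,"dz": 0,"ax": 0,"ay": 0,"az": 0}]' --gripper -1

```text
clock: 13.6
ee_pos: [0.5924, -0.109, 0.1931]
tool_rot: [0.0, 0.729, 0.684, 0.0]
contact_force: [0.0, -1.1, -2.7]
gripper_width: 0.0133
```

```bash
python3 - <<'E'
from h import *
goal([.592,-.116,.19],1.505);print(observe()['moment'])
t=snap('top','t10')
B=cv2.convertScaleAbs(cv2.resize(t[1]['image'][140:180,365:395],None,fx=12,fy=12,interpolation=cv2.INTER_NEAREST),alpha=1.8)
cv2.imwrite('pics/c22.png',B)
E
```

```text
t 13.6 pos [ 0.5924 -0.109   0.1931] w 0.0133 F [ 0.  -1.1 -2.7] head 1.5067 tilt [ 6.e-04  5.e-04 -1.e+00]
d [-7.   0.   3.1] a [ 0.0006 -0.0005  0.0017]
[ 0.38  0.6  -0.38  1.61  0.26  0.98 -0.15]
[-0.90135511  0.16873817 -0.06442813]
```

View pics/c22.png

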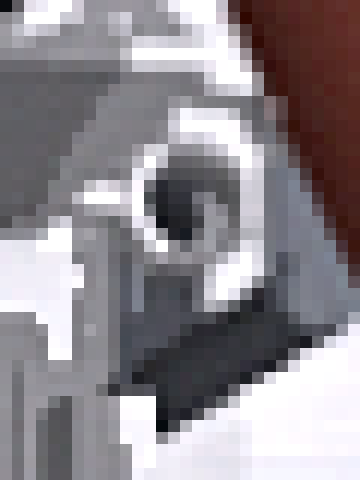

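```bash
python3 - <<'E'
from h import *
def show(s,u,l,dz):
    print(onz(*s,[u],dz+.145)[0],onz(*s,[l],dz+.035)[0])
show(load('s9'),(137.5,292.4),(145.3,312.9),.1933-.1671)
show(load('s4'),(265/3+60-.33,447/3+160-.33),(292/3+60-.33,509/3+160-.33),.2467-.1671)
s=snap('scene','s10')
A=cv2.convertScaleAbs(cv2.resize(s[1]['image'][280:325,122:157],None,fx=12,fy=12,interpolation=cv2.INTER_CUBIC),alpha=1.4)
cv2.imwrite('pics/c23.png',A)
cv2.imwrite('pics/c24.png',cv2.resize(s[1]['image'][210:350,110:270],None,fx=5,fy=4,interpolation=cv2.INTER_CUBIC))
E
```

```text
[ 0.58351181 -0.24285696  0.1712    ] [ 0.58142123 -0.24509366  0.0612    ]
[ 0.65460358 -0.24524962  0.2246    ] [ 0.65458598 -0.24499359  0.1146    ]
```

View pics/c23.png

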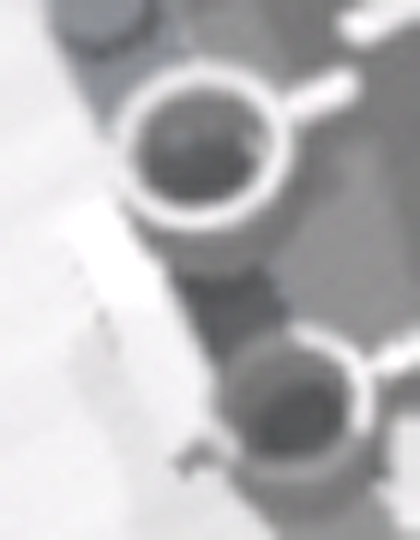

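View pics/c24.png

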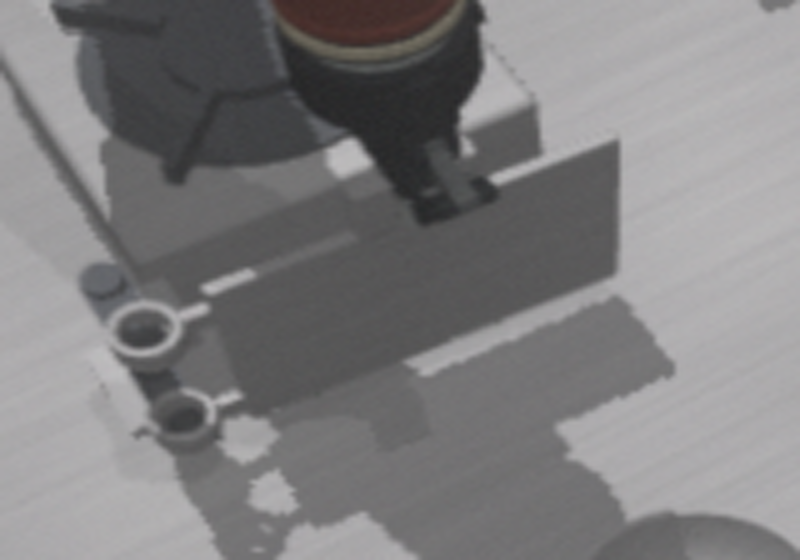

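```bash
python3 - <<'E'
from h import *
def inpl(s,uv,off=.004):
    # leaf +x face plane
    p=s[0]['ee_pos']; R=Rq(s[0]['tool_rot']); y=R[:,0]*[1,1,0]; y/=np.linalg.norm(y); n=np.array([y[1],-y[0],0])
    o,d=ray(*s,uv); q=o+d*(((p+off*n-o)@n)/(d@n))[:,None]; return np.c_[(q-p)@y,q[:,2]-p[2]]
s10=load('s10');s4=load('s4')
c=lambda x,y:(x/5+110-.4,y/4+210-.38)
c4=lambda x,y:(x/3+60-.33,y/3+160-.33)
for s,pts in((s10,[c(618,140),c(615,275),c(265,410),c(215,293)]),(s4,[c4(570,285),c4(570,383),c4(337,507),c4(305,417)])):
    q=inpl(s,pts); print(q.round(4)); 
    print('top edge',(q[0]-q[3])[1]/(q[0]-q[3])[0],'bot',(q[1]-q[2])[1]/(q[1]-q[2])[0],'right',-(q[0]-q[1])[0]/(q[0]-q[1])[1],'left',-(q[3]-q[2])[0]/(q[3]-q[2])[1])
E
```

```text
[[ 0.0968 -0.0145]
 [ 0.091  -0.1709]
 [-0.0992 -0.1576]
 [-0.0978 -0.0057]]
top edge -0.0448673800800731 bot -0.07003149343546418 right -0.037011009568078686 left -0.00918009994948506
[[ 0.099  -0.0112]
 [ 0.1    -0.1627]
 [-0.0997 -0.163 ]
 [-0.0998 -0.0058]]
top edge -0.026937774526462833 bot 0.0013439517960652184 right 0.006781306772293762 left 6.354185049320087e-05
```

Call:
apply_moves --steps '[{"dx": -1,"dy": 0,"dz": -1,"ax": 0,"ay": 0.008,"az": 0},{"dx": -2,"dy": 0,"dz": -2,"ax": 0,"ay": 0.016,"az": 0},{"dx": -3,"dy": 0,"dz": -3,"ax": 0,"ay": 0.024,"az": 0},{"dx": -4,"dy": 0,"dz": -4,"ax": 0,"ay": 0.034,"az": 0},{"dx": -4,"dy": 0,"dz": -4,"ax": 0,"ay": 0.034,"az": 0},{"dx": -4,"dy": 0,"dz": -4,"ax": 0,"ay": 0.034,"az": 0}]' --gripper -1

```text
clock: 14.3
ee_pos: [0.5925, -0.1126, 0.1975]
tool_rot: [-0.012, 0.729, 0.684, 0.014]
contact_force: [-0.3, 0.1, -0.4]
gripper_width: 0.0132
```

```bash
cat >> h.py <<'E'
def inpl(s,uv,off=.004):
    p=s[0]['ee_pos']; R=Rq(s[0]['tool_rot']); y=R[:,0]*[1,1,0]; y/=np.linalg.norm(y); n=np.array([y[1],-y[0],0])
    o,d=ray(*s,uv); q=o+d*(((p+off*n-o)@n)/(d@n))[:,None]; return np.c_[(q-p)@y,q[:,2]-p[2]]
E
python3 - <<'E'
from h import *
goal([.592,-.116,.19],1.505);print(observe()['moment'])
s=snap('scene','s11')
cv2.imwrite('pics/c25.png',cv2.resize(s[1]['image'][210:350,110:270],None,fx=5,fy=4,interpolation=cv2.INTER_CUBIC))
E
```

```text
t 14.3 pos [ 0.5925 -0.1126  0.1975] w 0.0132 F [-0.3  0.1 -0.4] head 1.5067 tilt [ 0.004   0.0353 -0.9994]
d [-3.7 -0.3  7.4] a [ 0.0017 -0.0355  0.0017]
[ 0.41  0.6  -0.4   1.6   0.23  0.99 -0.11]
[-0.51729015  0.19655884 -0.06021139]
```

View pics/c25.png

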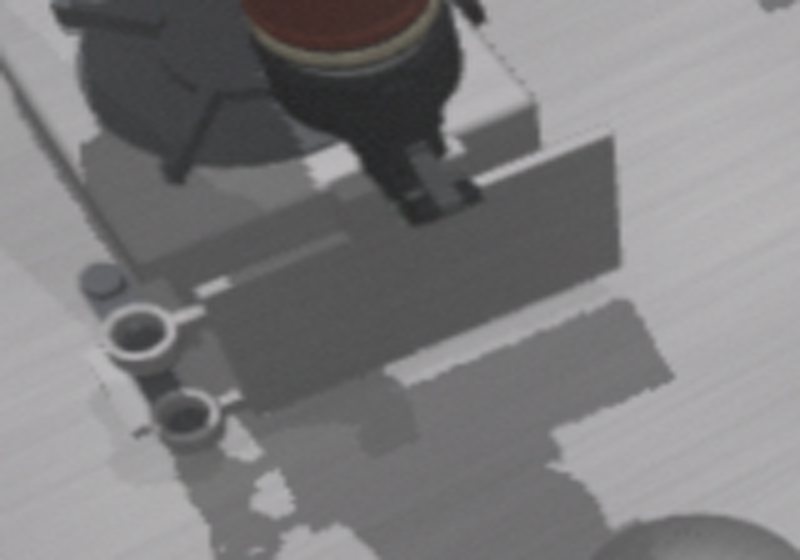

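```bash
python3 - <<'E'
from h import *
s=load('s11'); c=lambda x,y:(x/5+110-.4,y/4+210-.38)
q=inpl(s,[c(613,137),c(620,265),c(268,412),c(208,295)]);print(q.round(4))
print('top edge',(q[0]-q[3])[1]/(q[0]-q[3])[0],'bot',(q[1]-q[2])[1]/(q[1]-q[2])[0],'right',-(q[0]-q[1])[0]/(q[0]-q[1])[1],'left',-(q[3]-q[2])[0]/(q[3]-q[2])[1])
u=c(140,332);l=c(186,414)
print(onz(*s,[u],.0445+.13),onz(*s,[l],.0445+.02))
A=cv2.convertScaleAbs(cv2.resize(s[1]['image'][275:325,118:163],None,fx=12,fy=12,interpolation=cv2.INTER_CUBIC),alpha=1.4)
cv2.imwrite('pics/c26.png',A)
t=snap('top','t11')
B=cv2.convertScaleAbs(cv2.resize(t[1]['image'][140:180,365:395],None,fx=12,fy=12,interpolation=cv2.INTER_CUBIC),alpha=1.8)
cv2.imwrite('pics/c27.png',B)
E
```

```text
[[ 0.0979 -0.0131]
 [ 0.0976 -0.1644]
 [-0.0947 -0.1653]
 [-0.0973 -0.0088]]
top edge -0.022103935921238906 bot 0.005120114585132864 right -0.001771747462392839 left 0.016897131580628815
[[ 0.58584416 -0.24312512  0.1745    ]] [[ 0.58539657 -0.24260745  0.0645    ]]
```

View pics/c26.png

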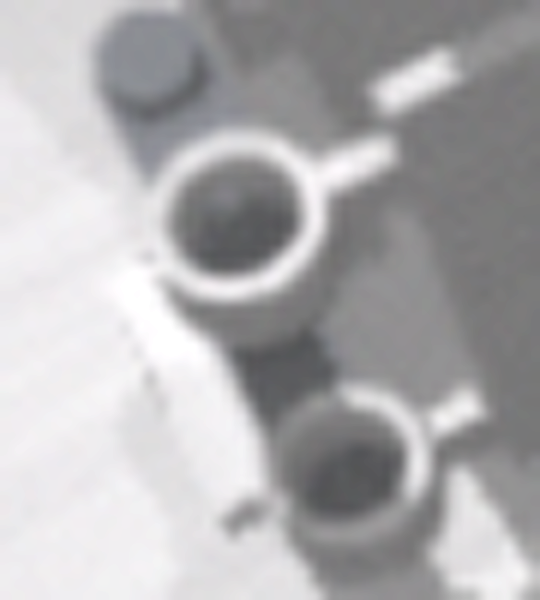

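View pics/c27.png

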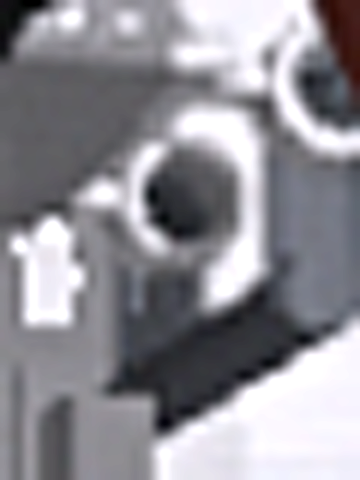

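```bash
python3 - <<'E'
from h import *
s=load('s11');t=load('t11')
print(tri(s,(350/12+118-.46,460/12+275-.46),t,(190/12+365-.46,195/12+140-.46)))
print(tri(s,(236/12+118-.46,214/12+275-.46),t,(345/12+365-.46,85/12+140-.46)))
E
```

```text
(array([ 0.58372451, -0.24266043,  0.06274875]), np.float64(0.0006236923065789764))
(array([ 0.5827859 , -0.24337576,  0.17066304]), np.float64(0.0001287883226104935))
```

Call:
apply_moves --steps '[{"dx": 1,"dy": 0,"dz": 1,"ax": 0,"ay": -0.009,"az": 0},{"dx": 2,"dy": 0,"dz": 2,"ax": 0,"ay": -0.018,"az": 0},{"dx": 3,"dy": 0,"dz": 3,"ax": 0,"ay": -0.027,"az": 0},{"dx": 4,"dy": 0,"dz": 4,"ax": 0,"ay": -0.035,"az": 0},{"dx": 4,"dy": 0,"dz": 4,"ax": 0,"ay": -0.035,"az": 0},{"dx": 4,"dy": 0,"dz": 4,"ax": 0,"ay": -0.035,"az": 0}]' --gripper -1

```text
clock: 15.0
ee_pos: [0.5927, -0.1085, 0.1933]
tool_rot: [0.0, 0.729, 0.684, 0.0]
contact_force: [-0.3, -1.4, -2.8]
gripper_width: 0.0133
```

```bash
python3 - <<'E'
from h import *
goal([.592,-.116,.19],1.505);print(observe()['moment'])
s=snap('scene','s12')
cv2.imwrite('pics/c28.png',cv2.resize(s[1]['image'][210:350,110:270],None,fx=5,fy=4,interpolation=cv2.INTER_CUBIC))
E
```

```text
t 15.0 pos [ 0.5927 -0.1085  0.1933] w 0.0133 F [-0.3 -1.4 -2.8] head 1.507 tilt [ 1.2e-03 -2.0e-04 -1.0e+00]
d [-7.5 -0.2  3.3] a [0.0012 0.0001 0.002 ]
[ 0.38  0.6  -0.38  1.61  0.26  0.98 -0.15]
[-0.48358813  0.08416217  0.03219149]
```

View pics/c28.png

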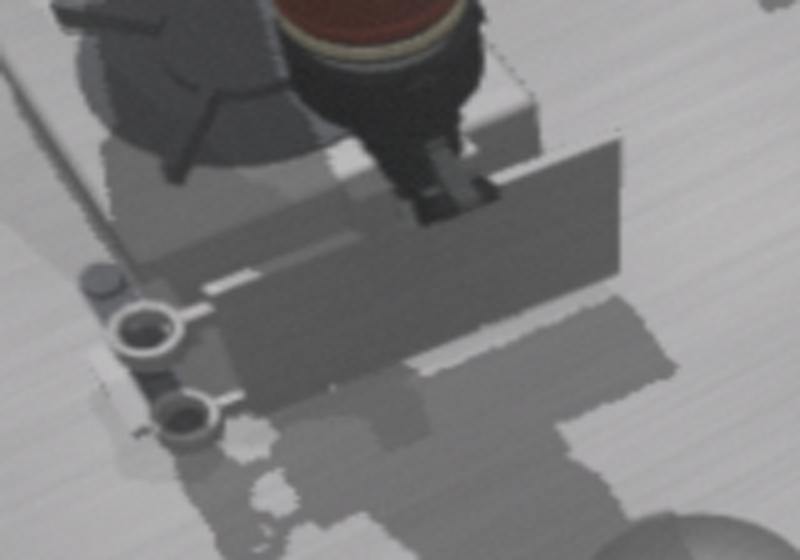

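Call:
apply_moves --steps '[{"dx": -1,"dy": 0,"dz": 0,"ax": 0,"ay": 0,"az": 0},{"dx": -2,"dy": 0,"dz": 0,"ax": 0,"ay": 0,"az": 0},{"dx": -2,"dy": 0,"dz": 0,"ax": 0,"ay": 0,"az": 0}]' --gripper -1

```text
clock: 15.35
ee_pos: [0.5927, -0.1091, 0.1937]
tool_rot: [-0.0, 0.729, 0.684, 0.001]
contact_force: [-0.3, 3.0, -0.8]
gripper_width: 0.0132
```

Call:
apply_moves --steps '[{"dx": 0,"dy": 0,"dz": 0,"ax": 0,"ay": 0,"az": 0},{"dx": 0,"dy": 0,"dz": 0,"ax": 0,"ay": 0,"az": 0},{"dx": 0,"dy": 0,"dz": 0,"ax": 0,"ay": 0,"az": 0},{"dx": 0,"dy": 0,"dz": 0,"ax": 0,"ay": 0,"az": 0},{"dx": 0,"dy": 0,"dz": 0,"ax": 0,"ay": 0,"az": 0},{"dx": 0,"dy": 0,"dz": 0,"ax": 0,"ay": 0,"az": 0}]' --gripper 0.2

```text
clock: 15.95
ee_pos: [0.5928, -0.1092, 0.1937]
tool_rot: [-0.0, 0.729, 0.684, 0.001]
contact_force: [0.5, -0.3, -0.2]
gripper_width: 0.0514
```

```bash
python3 - <<'E'
from h import *
goal([.592,-.116,.19],1.505);print(observe()['moment'])
s=snap('scene','s13')
cv2.imwrite('pics/c29.png',cv2.resize(s[1]['image'][210:350,110:270],None,fx=5,fy=4,interpolation=cv2.INTER_CUBIC))
E
```

```text
t 15.95 pos [ 0.5928 -0.1092  0.1937] w 0.0514 F [ 0.5 -0.3 -0.2] head 1.5073 tilt [ 0.0019  0.0021 -1.    ]
d [-6.8 -0.3  3.7] a [ 0.0018 -0.0022  0.0023]
[ 0.38  0.6  -0.38  1.61  0.26  0.98 -0.15]
[ 0.01489805 -0.01031339 -0.01481173]
```

View pics/c29.png

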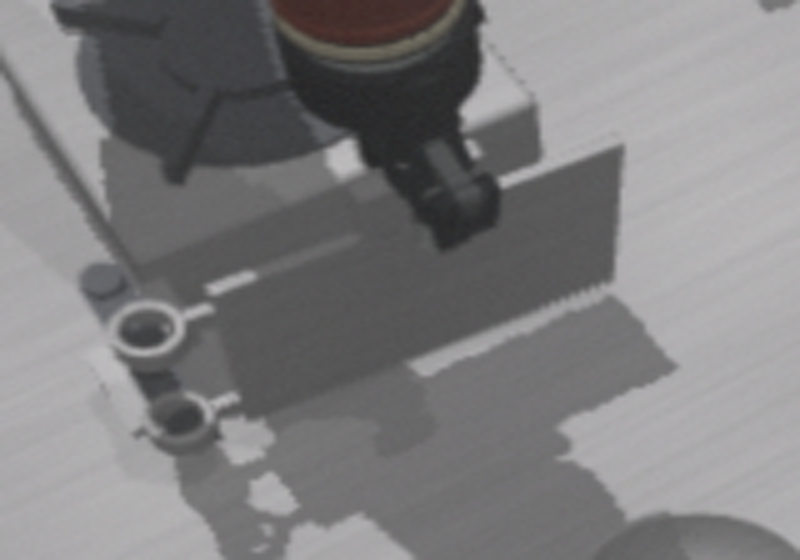

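Call:
apply_moves --steps '[{"dx": 0,"dy": 0,"dz": -8,"ax": 0,"ay": 0,"az": 0},{"dx": 0,"dy": 0,"dz": -20,"ax": 0,"ay": 0,"az": 0},{"dx": 0,"dy": 0,"dz": -40,"ax": 0,"ay": 0,"az": 0},{"dx": 0,"dy": 0,"dz": -65,"ax": 0,"ay": 0,"az": 0},{"dx": 0,"dy": 0,"dz": -90,"ax": 0,"ay": 0,"az": 0},{"dx": 0,"dy": 0,"dz": -110,"ax": 0,"ay": 0,"az": 0},{"dx": 0,"dy": 0,"dz": -120,"ax": 0,"ay": 0,"az": 0},{"dx": 0,"dy": 0,"dz": -120,"ax": 0,"ay": 0,"az": 0}]'

```text
clock: 16.8
ee_pos: [0.5934, -0.1093, 0.3159]
tool_rot: [0.002, 0.729, 0.684, 0.003]
contact_force: [-0.2, 0.6, -0.5]
gripper_width: 0.0509
```

```bash
python3 - <<'E'
from h import *
goal([.592,-.116,.19],1.505)
s=snap('scene','s14')
cv2.imwrite('pics/c30.png',cv2.resize(s[1]['image'][210:350,110:270],None,fx=5,fy=4,interpolation=cv2.INTER_CUBIC))
E
```

```text
t 16.8 pos [ 0.5934 -0.1093  0.3159] w 0.0509 F [-0.2  0.6 -0.5] head 1.5073 tilt [ 0.0061  0.0016 -1.    ]
d [ -7.   -1.7 125.9] a [ 0.006  -0.002   0.0023]
[ 0.4   0.5  -0.41  1.43  0.2   1.25 -0.1 ]
```

View pics/c30.png

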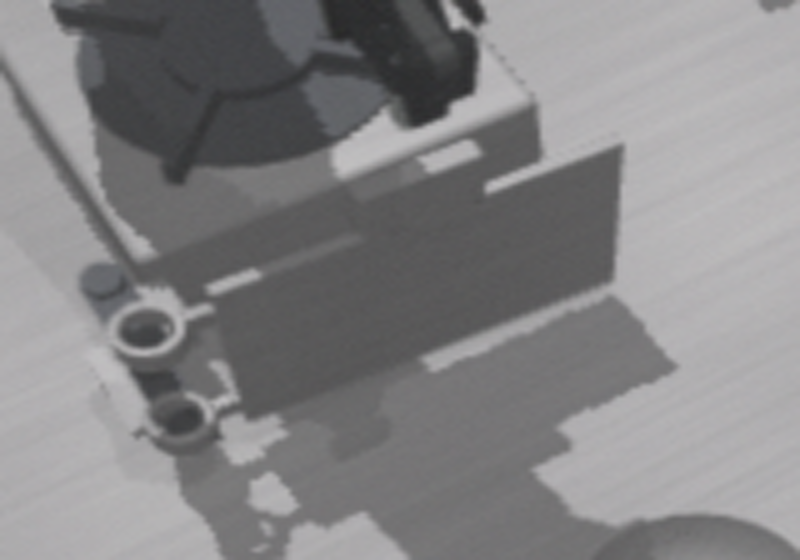

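Call:
apply_moves --steps '[{"dx": -40,"dy": 0,"dz": 0,"ax": 0,"ay": 0,"az": 0},{"dx": -85,"dy": 0,"dz": 0,"ax": 0,"ay": 0,"az": 0},{"dx": -130,"dy": 0,"dz": 0,"ax": 0,"ay": 0,"az": 0},{"dx": -175,"dy": 0,"dz": 0,"ax": 0,"ay": 0,"az": 0},{"dx": -205,"dy": 0,"dz": 0,"ax": 0,"ay": 0,"az": 0},{"dx": -205,"dy": 0,"dz": 0,"ax": 0,"ay": 0,"az": 0},{"dx": -205,"dy": 0,"dz": 0,"ax": 0,"ay": 0,"az": 0},{"dx": -205,"dy": 0,"dz": 0,"ax": 0,"ay": 0,"az": 0}]'

```text
clock: 17.65
ee_pos: [0.5799, -0.3118, 0.3131]
tool_rot: [-0.001, 0.728, 0.685, 0.002]
contact_force: [0.1, 0.8, -0.1]
gripper_width: 0.0517
```

```bash
python3 - <<'E'
from h import *
goal([.58,-.45,.25],1.505)
a=snap('wrist','w15')
P=proj(*a,[[.5835,-.2445,.175]])[0]; print(P,cam(*a)[1]); x,y=(P-[50,40]).astype(int); print(x,y)
cv2.imwrite('pics/c31.png',cv2.convertScaleAbs(cv2.resize(a[1]['image'][y:y+80,x:x+100],None,fx=7,fy=7,interpolation=cv2.INTER_CUBIC),alpha=1.6))
E
```

```text
t 17.65 pos [ 0.5799 -0.3118  0.3131] w 0.0517 F [ 0.1  0.8 -0.1] head 1.5102 tilt [ 0.002   0.0042 -1.    ]
d [-138.2    8.4   62.5] a [ 0.0017 -0.0043  0.0052]
[ 0.66  0.6  -0.38  1.26  0.21  1.33  0.23]
[254.75011276 120.67178723] [ 0.5852316  -0.23895539  0.45705906]
204 80
```

View pics/c31.png

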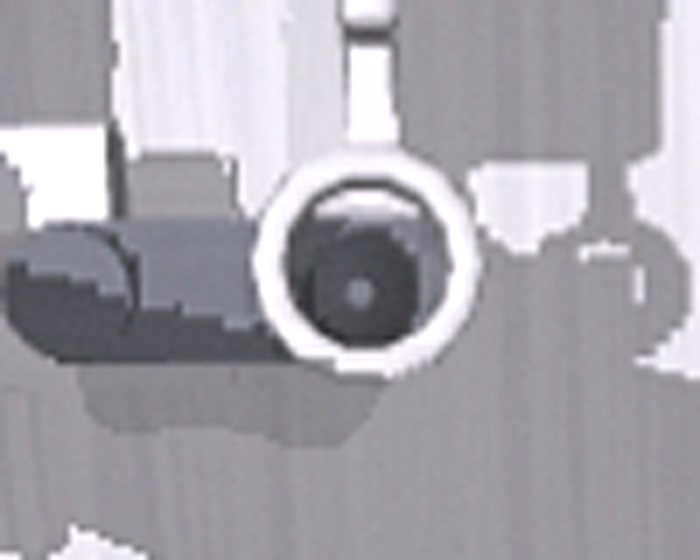

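View pics/w15.png

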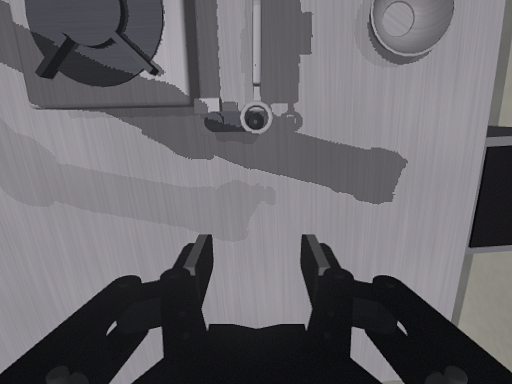

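Call:
apply_moves --steps '[{"dx": 0,"dy": 40,"dz": 0,"ax": 0,"ay": 0,"az": 0},{"dx": 2,"dy": 80,"dz": 15,"ax": 0,"ay": 0,"az": 0},{"dx": 6,"dy": 115,"dz": 40,"ax": 0,"ay": 0,"az": 0},{"dx": 8,"dy": 120,"dz": 75,"ax": 0,"ay": 0,"az": 0},{"dx": 8,"dy": 120,"dz": 105,"ax": 0,"ay": 0,"az": 0},{"dx": 8,"dy": 120,"dz": 120,"ax": 0,"ay": 0,"az": 0},{"dx": 8,"dy": 120,"dz": 120,"ax": 0,"ay": 0,"az": 0},{"dx": 8,"dy": 120,"dz": 120,"ax": 0,"ay": 0,"az": 0},{"dx": 8,"dy": 120,"dz": 120,"ax": 0,"ay": 0,"az": 0}]'

```text
clock: 18.6
ee_pos: [0.7018, -0.31, 0.1961]
tool_rot: [0.001, 0.728, 0.686, 0.003]
contact_force: [0.5, 0.7, -0.5]
gripper_width: 0.0512
```

```bash
python3 - <<'E'
from h import *
goal([.58,-.45,.25],1.505)
a=snap('wrist','w16')
P=proj(*a,[[.5835,-.2445,.12]])[0]; print(P,cam(*a)[1]); x=max(int(P[0]-60),0);y=max(int(P[1]-60),0); print(x,y)
cv2.imwrite('pics/c32.png',cv2.convertScaleAbs(cv2.resize(a[1]['image'][y:y+120,x:x+150],None,fx=5,fy=5,interpolation=cv2.INTER_CUBIC),alpha=1.6))
E
```

```text
t 18.6 pos [ 0.7018 -0.31    0.1961] w 0.0512 F [ 0.5  0.7 -0.5] head 1.5114 tilt [ 0.0062  0.0027 -1.    ]
d [-146.9 -113.   -55. ] a [ 0.006  -0.0031  0.0064]
[ 0.53  0.87 -0.35  1.04  0.27  1.27  0.16]
[104.72761103 134.73572854] [ 0.7064529  -0.23691534  0.34000714]
44 74
```

View pics/c32.png

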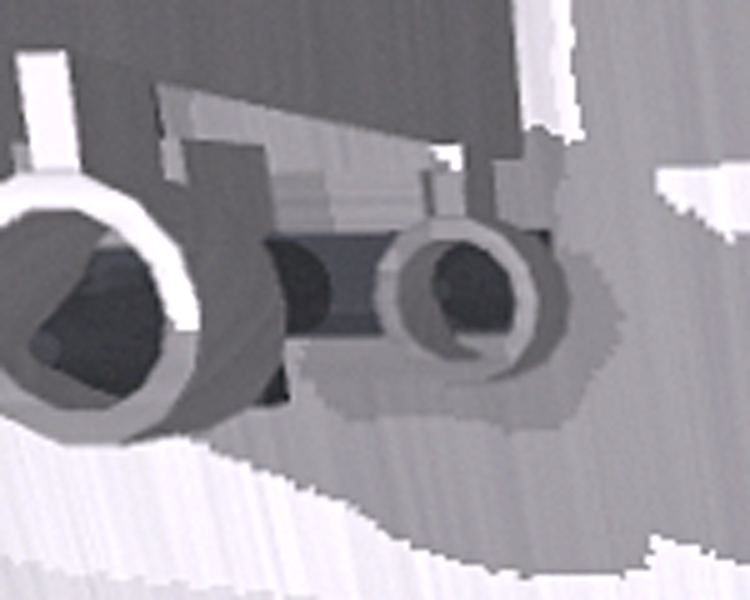

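View pics/w16.png

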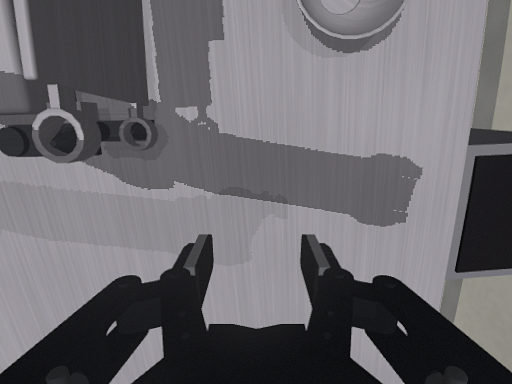

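```bash
python3 - <<'E'
from h import *
a=load('w16');b=load('w15');w2=load('w2')
ca=lambda x,y:(x/5+44-.4,y/5+74-.4);cb=lambda x,y:(x/7+204-.43,y/7+80-.43);c2=lambda x,y:(x/7+205-.43,y/7+81-.43)
print('ring',tri(a,ca(89,308),b,cb(367,267)))
print('tip',tri(a,ca(45,347),b,cb(360,292)),tri(a,ca(45,347),w2,c2(349,251)))
print('ring arm top corner',)
for z in (.16,.165,.17,.175,.18): print(z,onz(*a,[ca(89,308)],z)[0,:2].round(4),onz(*b,[cb(367,267)],z)[0,:2].round(4))
E
```

```text
ring (array([ 0.58494178, -0.24133488,  0.17225205]), np.float64(0.0007210695965988946))
tip (array([ 0.58373935, -0.2449705 ,  0.17986161]), np.float64(8.638584358164712e-05)) (array([ 0.58348574, -0.24483529,  0.17953937]), np.float64(0.00021657276736764734))
ring arm top corner
0.16 [ 0.5761 -0.2413] [ 0.5849 -0.2418]
0.165 [ 0.5797 -0.2411] [ 0.5849 -0.2418]
0.17 [ 0.5833 -0.241 ] [ 0.5849 -0.2417]
0.175 [ 0.5869 -0.2409] [ 0.585  -0.2417]
0.18 [ 0.5905 -0.2408] [ 0.585  -0.2416]
```

```bash
python3 - <<'E'
from h import *
s=snap('scene','s17'); p=load('s14')[1]['image'];o=load('scene0')[1]['image'];n=s[1]['image']
c=lambda x,y:(x/5+110-.4,y/4+210-.38)
print('guard diff',np.abs(n[270:330,115:165].astype(int)-p[270:330,115:165]).mean())
C=np.hstack([cv2.resize(o[130:240,240:350],None,fx=3,fy=3),cv2.resize(n[130:240,240:350],None,fx=3,fy=3)]);cv2.imwrite('pics/c33.png',C)
cv2.imwrite('pics/s17b.png',n)
# tilt from leaf corners, plane through leaf at measured pose
s13=load('s13');q=inpl(s13,[c(624,145),c(612,282),c(265,412),c(217,293)]);print(q.round(4),(q[1]-q[2])[1]/(q[1]-q[2])[0],-(q[0]-q[1])[0]/(q[0]-q[1])[1])
E
```

```text
guard diff 52.78644444444444
[[ 0.0998 -0.0224]
 [ 0.0893 -0.1785]
 [-0.0994 -0.1599]
 [-0.0968 -0.0065]] -0.09880349301397383 -0.0678641922627016
```

View pics/c33.png

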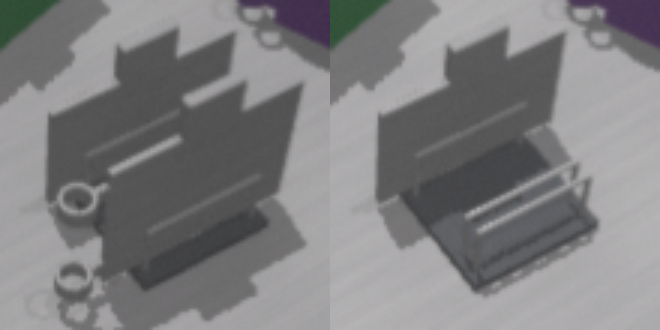

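View pics/s17b.png

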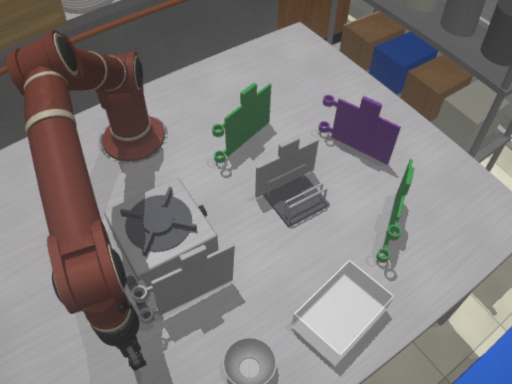

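```bash
python3 - <<'E'
from h import *
a=load('w16');ca=lambda x,y:(x/5+44-.4,y/5+74-.4)
print(onz(*a,[ca(457,299)],.0657),onz(*a,[ca(89,308)],.1722))
s=load('s17')
A=cv2.resize(s[1]['image'][235:335,110:250],None,fx=5,fy=5,interpolation=cv2.INTER_CUBIC);cv2.imwrite('pics/c34.png',A)
E
```

```text
[[ 0.58449801 -0.24723148  0.0657    ]] [[ 0.58489931 -0.24097561  0.1722    ]]
```

View pics/c34.png

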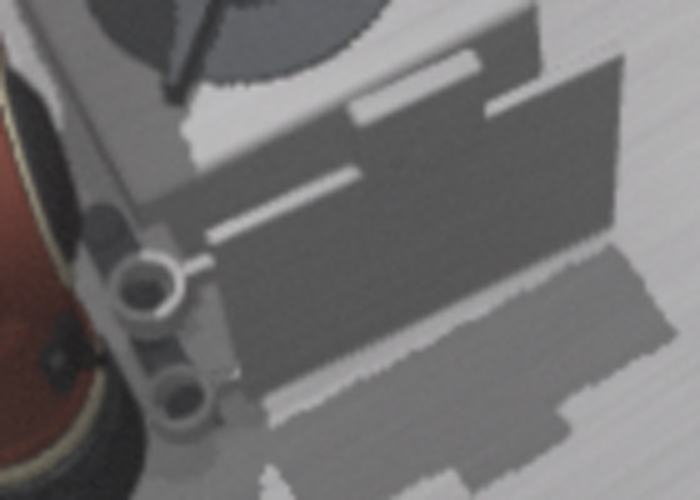

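```bash
python3 -c "
from bench import *
s=observe();print(s['contact_force'],abs(s['joint_vel']).max() if hasattr(s['joint_vel'],'max') else s['joint_vel'])
print(hand_in())"
```

```text
[ 0.50253936 -0.42714646  0.63328048] 0.006909103701969522
the job is handed in; nothing more can be done
None
```

I hung the guard on the burner's hinge post, let go and handed the job in at about 19 s of the 48 s. Hand-in gave no verdict, so what follows comes from my own last measurements.

**How it went:** I gripped the guard by its tab and lifted it 100 mm straight up. I brought it in from the hinge's +x side about 50 mm above its seat and lowered it in small steps. It first touched while about 1 mm high. Lowering it further tilted it in the grip, so I levelled it before setting it down and opening the fingers.

**Last checks:**

| Check | Measured | Limit |
|---|---|---|
| Lower knuckle to pin, sideways | about 2.5 mm | 12 mm |
| Knuckle height against the hinge | within about 3 mm | 8 mm |
| Guard tilt from vertical | about 0.06 rad | 0.14 rad |
| Guard angle to the hinge's y axis | about 0.01 rad (from the grip, before letting go) | 0.35 rad |

- **Seating:** both pins stand inside their rings. The upper pin's tip measured about 7 mm above the ring's top, where 4 mm means fully home, so it looks seated within the camera error.
- **Tilt:** the guard sags to the play limit of the bores (about 0.055 rad). Single leaf edges in the scene picture gave anything from 0.02 to 0.10 rad. I trust the 0.06 from the two rings in the wrist picture more.
- **Hinge height:** early estimates from the scene and top cameras ran from 25 to 41 mm. The wrist camera's final figure was 45.7 mm, which fits the height where contact began.
- **Everything else:** the panel still stands in its slot, and the green and purple look-alikes are where they were. The gripper was clear, with a contact force of about 1 N, which is sensor noise.
- **Not confirmed:** my picture comparison for whether the guard was at rest was useless because the arm had moved into that part of the view. The guard looked the same in the pictures before and after the arm backed away.

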